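Make up the stack of printed parts bins on its base

ROBOT

A 6-joint arm with a two-finger parallel gripper is mounted at the origin on the work surface. World frame = base frame: x ahead of the robot, y to its left, z up, the work surface at z = 0. Lengths are in m, angles in rad, forces in N, time in s.
With the tool pointing down it reaches from about 0.3 to 0.875 m from the base axis. Payload 6.4 kg.
Tool frame: the origin (TCP) lies midway between the tips of the shut fingers; the grasp point (between the pads) lies 19 mm behind it (ctrl.pinch_z is the distance from the TCP to the grasp point, in m); z points along the fingers, y is the line along which they close (so a half turn about z gives the same grasp; the last joint's range is limited). The gripper opens to 85 mm and grips with 20 to 120 N. Pads are 22 mm wide; open, the fingers measure 114 mm over their backs; the gripper's body (76 mm by 85 mm) begins 54 mm behind the grasp point. The pads swing forward as they close: fully open they stand 13 mm farther back than shut.
Start: joints at [-1.307, 0.181, 1.607, -0, 1.354, -0.206], TCP at [0.26, -0.513, 0.231] pointing down, gripper open.
Joint ranges: [-2.99, 2.99], [-0.89, 2.07], [0.3, 2.58], [-1.14, 4.28], [0, 2.63], [-3.12, 3.12]. Speed limits (rad/s): [2.57, 2.57, 3.01, 3.14, 3.14, 3.14].

INTERFACE

Orientations are given as a unit quaternion [w, x, y, z].
In Python, from bench import ctrl gives the robot as it stands.
- The arm moves only by the tool apply_moves, never from a script. Its argument "moves" is a list of rows, each an object with "jaw": the opening, from 0 (shut) to 1 (fully open); "offset": the shift along the tool's x, y, z in mm, a list of three; "rot": the turn, a rotation vector about the tool's x, y, z in degrees, a list of three. In form: [{"jaw": jaw, "offset": [dx, dy, dz], "rot": [ax, ay, az]}, ...]. A call has exactly 5 rows; each row shifts and turns the commanded pose from where the row before left it, along the tool's axes as they then stand; what a row does not reach is not made up. A row lasts 1/8 s, in which the tool goes at most 62.5 mm and 10.7 degrees, less where a joint would pass 70% of its speed; a pose out of reach is approached as far as the arm can. A call is refused whole if a number of a shift passes 62.5 or a number of a turn 10.7, either way. A call with a gripper value outside its range is refused whole. The fingers move at their own pace and stop on an object; the grip force is fixed at half the most. Time passes only in rows, so rows that do not move let the fingers close, or fill a call up. It gives the time, the measured TCP pose, the force, the opening and the grip force at its end, in the units of the state.
- ctrl.get_obs(): the state, without advancing time (a new reading comes with each control period).
- ctrl.camera(name): name is "scene" or "top"; returns (picture, depth): 400x640x3 uint8, red, green, blue; 400x640 float32, m along the optical axis (not along the pixel's ray), 0 where there is no reading.
- ctrl.camera_params(name): a dict with "K" (3x3 intrinsics, pixels), "dist" ([k1, k2, p1, p2, k3] as OpenCV has them; the pictures are not rectified), "cam_to_world" (4x4, takes a point from camera to world coordinates). Camera axes: x right, y down, z forward; pixel columns grow to the right and rows downward; lengths in m; the calibration is good to about 2 mm. A picture is of the moment at which its call begins. camera_params takes no time and is no camera call.
- ctrl.hand_in(): hands the job in; it is judged then, once.
Trained networks look in the newest picture that a camera, given by its name, has taken for a name from the list of things; names that differ only in an ending like _2 or _b are one class to them, and where a whole thing is asked for, a point or a joint stands for the part that bears it (a point fixed in the world has none). Each returns a list of dicts, best first, with "score" (0 to 1); they miss things now and then, are a little off and sometimes report something else, mostly with a low value. They report only what shows in the picture. A call takes as long as a camera call. They do not tell look-alikes from the thing itself.
- ctrl.outline_of(camera, target): "region" (400x640 bool, what is visible of it) and "position" ([column, row] in pixels, amid what is visible of it).
The state is a dict: "time_s": time; "q": joint angles; "dq": joint speeds; "joint_efforts": joint torques, N m; "eef_pos": TCP position; "eef_rot": TCP orientation; "wrist_force": force on the tool from outside, world axes, zero at the start; "torque": the same for the moment, N m; "opening": opening from 0.0 (shut) to 1.0 (fully open); "grasp_force": force on a finger pad.
Only numpy, scipy, OpenCV 4.12 (cv2) and the standard library are available. Lean on these libraries where they do the work, as an engineer would, in place of code of your own. Each camera call takes 0.05 s, during which the arm holds its last target. There are 200 camera calls.

TASK

Stack the white printed parts bins on the black base plate: the deepest bin at the bottom, the two-compartment bin on it, then the shallow four-compartment tray, and last the lid with the finger bar on top, each squarely aligned and seated fully home. The shallow tray is pushed part way under the low plywood laptop stand, so slide it forward from under the edge before lifting it. Leave the tape, glue stick, mouse and calipers where they are.

Things in the scene. Friction and masses are not known exactly. Their poses are not given: they have to be found in the camera images.
- deep_bin: White printed bin, the deepest: 83.5 (x) x 41.5 (y) x 50 mm tall, one open compartment with screws lying in it, 0.13 kg. Origin: centre of the underside of its feet, z up. Shell z = 6 to 50 mm, walls 2.5 mm, mouth 78.5 x 36.5 mm. Two square tapered feet 6 mm high, 32.5 mm square narrowing to 26, 42 mm apart along x, enter the mouth below with 2 mm play; the shell rests on its rim.
- middle_bin: White printed bin of middle depth: 83.5 (x) x 41.5 (y) x 34 mm tall, one cross wall making two compartments (brass inserts in one, steel nuts in the other), 0.09 kg. Origin: centre of the underside of its feet, x lengthwise, z up. Shell z = 6 to 34 mm; feet and mouth as deep_bin. Seated on deep_bin, its origin is 44 mm above that one's. Either way round is the same.
- shallow_tray: White printed tray, 83.5 (x) x 41.5 (y) x 22 mm tall, three low cross walls making four compartments, 0.055 kg. Origin: centre of the underside of its feet, x lengthwise. Shell z = 6 to 22 mm; feet and mouth as deep_bin. It starts on the desk lengthwise under the riser's front edge, 45 to 58 mm of it sticking out towards the robot. Seated, its origin is 28 mm above middle_bin's.
- lid: White printed lid: plate 83.5 (x) x 41.5 (y) mm, z = 6 to 10 mm, on feet as deep_bin's, with a finger bar 46 mm long (along x), 12 mm wide on its middle (z = 10 to 24 mm), 0.035 kg. Origin: centre of the underside of its feet. Seated on shallow_tray, its origin is 16 mm above the tray's. Either way round is the same.
- base: Black base plate fixed to the desk: foot 112 (x) x 70 (y) x 3 mm with a raised rim 83.5 x 41.5 mm outside, 2.5 mm walls, rim top at z = 10 mm, cell floor at z = 3 mm, a low cross rib between its two cells. Origin: centre of its underside, x lengthwise. The deep bin seated in it, either way round, has its origin 4 mm above this one.
- riser: Low fixed plywood laptop stand with a closed dark laptop on it: board 260 (x) x 360 (y) mm, underside at z = 36 mm, top at z = 45 mm. Origin: at desk level, below the middle of its front edge, which faces the robot; the stand lies at positive x. The laptop (18 mm thick) begins 65 mm behind that edge. Side walls under the board, 12 mm thick, are 168 mm either side of the middle.
- tape: Yellow roll of tape lying flat, 90 mm across, 25 mm high. Origin: centre of its underside. Leave it alone.
- glue_stick: White and blue glue stick standing upright, 27 mm across, 95 mm tall. Origin: centre of its underside. Leave it alone.
- mouse: Black computer mouse, 105 x 60 x 34 mm. Origin: centre of its underside. Leave it alone.
- calipers: Digital calipers lying flat, steel beam 235 mm long (along x) and a black body with a display, 15 mm high. Origin: under the middle of the beam. Leave them alone.
Mind the look-alikes: they are no part of the job. Leave any green or turquoise look-alike of the lid alone.

How it is judged:
By the outcome, as a careful person would: the job done as asked, in the order asked, and still so for the second after the job is handed in, with the robot touching nothing.
It also fails if it takes over 122 s, if anything falls off the work surface, if the arm or the gripper's body presses on something with over 40 N, if the wrist force passes 120 N, or if a joint passes its speed limit or range.

## Working session

There is one attempt and no reset: what is moved stays moved. The work goes in short steps, Python scripts to look and compute and a tool call to move; the robot and the scene stay as the last step left them, time stands still between calls to the robot, and variables do not carry over. Pictures are saved under pics/ and viewed, at most 14 in all, crops included, and the job is handed in when it is done.

Besides the shell and the picture viewer there is one more tool, called after "Call:" as name([rows], argument=value, ...), one row to a line, values as JSON. apply_moves: Moves the arm, as the interface text tells. Its arguments: {"type":"object","properties":{"moves":{"type":"array"}},"required":["moves"]}

```bash
mkdir -p pics; ls
cat > h.py <<'E'
import numpy as np, cv2
from bench import ctrl
def cloud(name,d):
    p=ctrl.camera_params(name);K=np.array(p["K"]);D=np.array(p["dist"]);T=np.array(p["cam_to_world"])
    v,u=np.mgrid[0:400,0:640]
    n=cv2.undistortPoints(np.stack([u,v],-1).reshape(-1,1,2).astype(float),K,D).reshape(400,640,2)
    P=np.dstack([n*d[...,None],d])
    return P@T[:3,:3].T+T[:3,3]
def save(n,img): cv2.imwrite("pics/"+n,img[...,::-1])
E
python3 - <<'E'
from h import *
o=ctrl.get_obs();print({k:np.round(v,3) for k,v in o.items()}, ctrl.pinch_z)
for c in("top","scene"):
    im,d=ctrl.camera(c);save(c+"0.png",im);P=cloud(c,d);np.save(c+".npy",P);np.save(c+"im.npy",im)
    print(c,np.round(ctrl.camera_params(c)["cam_to_world"],2).tolist())
    for t in["deep_bin","middle_bin","shallow_tray","lid","base","riser","tape","glue_stick","mouse","calipers"]:
        for r in ctrl.outline_of(c,t):
            m=r["region"]&(d>0)
            if m.sum()<10: continue
            q=P[m];print(t,round(r["score"],2),np.round(r["position"]),m.sum(),np.round(np.median(q,0),3),np.round(np.percentile(q,[2,98],axis=0),3).tolist())
E
```

```text
pics
{'time_s': np.float64(0.0), 'q': array([-1.307,  0.182,  1.608,  0.   ,  1.354, -0.206]), 'dq': array([ 0.   , -0.   ,  0.001, -0.   , -0.001, -0.   ]), 'joint_efforts': array([ 0.0000e+00, -4.4487e+01, -3.5134e+01, -0.0000e+00,  9.0000e-03,
        0.0000e+00]), 'eef_pos': array([ 0.26 , -0.512,  0.23 ]), 'eef_rot': array([-0.001,  0.973,  0.233, -0.   ]), 'wrist_force': array([ 0.459,  0.076, -0.211]), 'torque': array([-0.031,  0.017, -0.061]), 'grasp_force': np.float64(0.0), 'opening': np.float64(0.997)} 0.0187
top [[-0.02, -1.0, 0.07, 0.4], [-1.0, 0.02, -0.0, -0.02], [0.0, -0.07, -1.0, 1.28], [0.0, 0.0, 0.0, 1.0]]
deep_bin 0.79 [291. 211.] 321 [0.435 0.097 0.011] [[0.398, 0.062, 0.001], [0.472, 0.13, 0.05]]
middle_bin 0.82 [350. 212.] 317 [ 0.43  -0.088  0.008] [[0.393, -0.122, -0.002], [0.468, -0.054, 0.035]]
middle_bin 0.71 [450. 193.] 513 [ 0.48  -0.444  0.008] [[0.398, -0.486, -0.002], [0.613, -0.427, 0.017]]
shallow_tray 0.64 [336. 139.] 165 [ 0.673 -0.052  0.008] [[0.643, -0.07, 0.002], [0.698, -0.036, 0.022]]
lid 0.89 [244. 262.] 300 [0.253 0.265 0.009] [[0.232, 0.227
[... 1846 characters left out ...]
 [0.428, 0.3, 0.025]]
base 0.96 [222. 247.] 1062 [ 0.402 -0.274  0.003] [[0.345, -0.31, -0.001], [0.453, -0.237, 0.01]]
riser 0.64 [402. 311.] 19786 [ 0.842 -0.093  0.061] [[0.703, -0.238, 0.042], [0.953, 0.105, 0.065]]
tape 0.9 [409. 171.] 544 [0.563 0.269 0.02 ] [[0.52, 0.231, -0.0], [0.602, 0.313, 0.026]]
glue_stick 0.65 [271. 269.] 336 [ 0.574 -0.241  0.065] [[0.556, -0.251, 0.004], [0.579, -0.227, 0.096]]
mouse 0.83 [430. 132.] 545 [0.501 0.438 0.025] [[0.452, 0.401, 0.006], [0.543, 0.482, 0.035]]
mouse 0.38 [340. 173.] 508 [0.432 0.103 0.025] [[0.395, 0.056, 0.0], [0.484, 0.135, 0.051]]
calipers 0.77 [173. 314.] 1407 [ 0.485 -0.447  0.009] [[0.396, -0.491, 0.0], [0.624, -0.422, 0.017]]
```

Run:
```python
from h import *
im=np.load("topim.npy");save("t1.png",cv2.resize(im[120:280,180:480],None,fx=2.6,fy=2.6,interpolation=cv2.INTER_CUBIC))
P=np.load("top.npy")
for (u,v) in [(244,262),(240,228),(299,165),(276,246),(201,253)]:
    Q=P[v-20:v+20,u-20:u+20];C=im[v-20:v+20,u-20:u+20]
    print((u,v),np.round(np.median(C[(Q[...,2]>.018)&(Q[...,2]<.04)],0)))
```

```text
(244, 262) [ 60. 124.  70.]
(240, 228) [143. 150. 152.]
(299, 165) [ 68. 129.  77.]
(276, 246) [ 63. 143. 134.]
(201, 253) [ 58. 139. 130.]
```

View pics/t1.png

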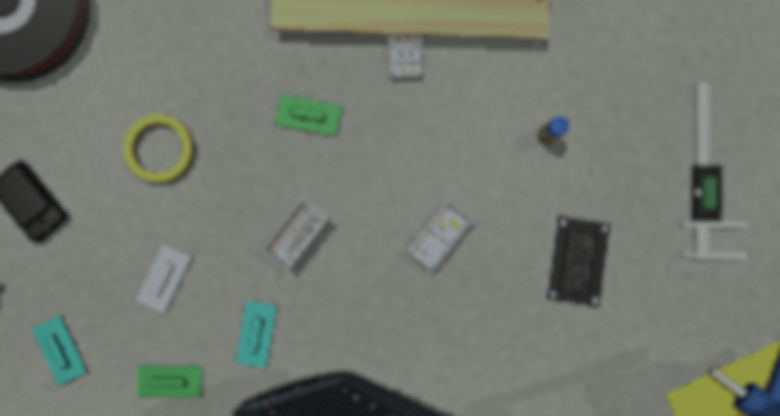

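View pics/scene0.png

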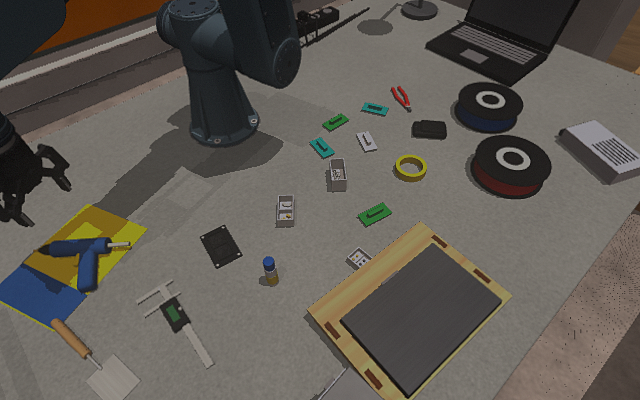

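```bash
cat >> h.py <<'E'
from scipy.optimize import minimize
def proj(name,X):
    p=ctrl.camera_params(name);T=np.linalg.inv(np.array(p["cam_to_world"]))
    return cv2.projectPoints((X@T[:3,:3].T+T[:3,3]),np.zeros(3),np.zeros(3),np.array(p["K"]),np.array(p["dist"]))[0].reshape(-1,2)
def mask(name,x,y,th,boxes,S=8):
    "soft mask of the boxes (L,W,z0,z1)"
    m=np.zeros((400*S//4,640*S//4),np.uint8); m=None
    hulls=[]
    for L,W,z0,z1 in boxes:
        c,s=np.cos(th),np.sin(th)
        X=np.array([[x+c*a-s*b,y+s*a+c*b,z] for a in(-L/2,L/2) for b in(-W/2,W/2) for z in(z0,z1)])
        hulls.append(cv2.convexHull(proj(name,X).astype(np.float32)))
    return hulls
def fit(views,x,y,th,boxes):
    "views: list of (cam, region, ignore); returns best x,y,yaw,IoUs"
    S=6
    prep=[]
    for cam,reg,ign in views:
        v,u=np.nonzero(reg);u0,u1,v0,v1=max(u.min()-15,0),u.max()+15,max(v.min()-15,0),v.max()+15
        prep.append((cam,reg[v0:v1,u0:u1],ign[v0:v1,u0:u1],u0,v0))
    def ious(q):
        out=[]
        for cam,r,g,u0,v0 in prep:
            h,w=r.shape;m=np.zeros((h*S,w*S),np.uint8)
            for hu in mask(cam,q[0],q[1],q[2],boxes):
                cv2.fillPoly(m,[np.round((hu-[u0,v0]+.5)*S-.5).astype(np.int32)],1)
            m=cv2.resize(m.astype(np.float32),(w,h),interpolation=cv2.INTER_AREA)*~g;r=r*~g
            out.append(np.minimum(m,r).sum()/np.maximum(m,r).sum())
        return out
    best=None
    for t in th:
        s=np.array([[x,y,t]]*4);s[1,0]+=.008;s[2,1]+=.008;s[3,2]+=.2
        r=minimize(lambda q:-np.sum(ious(q)),[x,y,t],method="Nelder-Mead",options=dict(initial_simplex=s,xatol=1e-4,fatol=1e-5))
        if best is None or r.fun<best.fun: best=r
    return best.x,ious(best.x)
E
cat > find.py <<'E'
from h import *
I=dict(deep_bin=(.435,.095,[(.0835,.0415,.006,.05),(.07,.03,0,.006)]),middle_bin=(.432,-.089,[(.0835,.0415,.006,.034),(.07,.03,0,.006)]),
 lid=(.388,.27,[(.0835,.0415,.006,.01),(.046,.012,.01,.024),(.07,.03,0,.006)]),shallow_tray=(.69,-.052,[(.0835,.0415,.006,.022),(.07,.03,0,.006)]),
 base=(.397,-.273,[(.112,.07,0,.003),(.0835,.0415,.003,.01)]))
V={k:[] for k in I}
for c in("top","scene"):
    im,d=ctrl.camera(c);P=cloud(c,d)
    if c=="top":
        b=P[(P[...,2]>.041)&(P[...,2]<.049)&(P[...,0]>.6)&(P[...,1]<.1)&(P[...,1]>-.22)]
        e=[(b[abs(b[:,1]-y)<.01][:,0].min(),y) for y in np.arange(-.2,.1,.02) if (abs(b[:,1]-y)<.01).any()];print("edge",np.round(e,3).tolist())
    for t,(x,y,_) in I.items():
        R=[r for r in ctrl.outline_of(c,t) if np.linalg.norm(np.median(P[r["region"]&(d>0)],0)[:2]-[x,y])<.04]
        if R: V[t].append((c,R[0]["region"],(P[...,2]>.034)&(P[...,0]>.66) if t=="shallow_tray" else np.zeros((400,640),bool)))
for t,(x,y,bx) in I.items():
    th=[0] if t=="shallow_tray" else np.arange(4)*np.pi/4
    for vs in [V[t]]+[[v] for v in V[t]]:
        q,i=fit(vs,x,y,th,bx);print(t,[v[0] for v in vs],np.round(q[:2],4),"yaw",round(np.degrees(q[2])%180,1),np.round(i,3))
E
python3 find.py
```

```text
edge [[0.685, -0.2], [0.686, -0.18], [0.687, -0.16], [0.689, -0.14], [0.69, -0.12], [0.691, -0.1], [0.691, -0.08], [0.693, -0.06], [0.695, -0.04], [0.696, -0.02], [0.696, -0.0], [0.697, 0.02], [0.698, 0.04], [0.701, 0.06], [0.702, 0.08], [0.702, 0.1]]
deep_bin ['top', 'scene'] [0.438 0.095] yaw 143.7 [0.888 0.924]
deep_bin ['top'] [0.4363 0.0944] yaw 138.7 [0.93]
deep_bin ['scene'] [0.4399 0.094 ] yaw 144.2 [0.94]Traceback (most recent call last):
  File "find.py", line 17, in <module>
    q,i=fit(vs,x,y,th,bx);print(t,[v[0] for v in vs],np.round(q[:2],4),"yaw",round(np.degrees(q[2])%180,1),np.round(i,3))
        ~~~^^^^^^^^^^^^^^
  File "h.py", line 42, in fit
    r=minimize(lambda q:-np.sum(ious(q)),[x,y,t],method="Nelder-Mead",options=dict(initial_simplex=s,xatol=1e-4,fatol=1e-5))
    res = _minimize_neldermead(fun, x0, args, callback, bounds=bounds,
                               **options)
    fxr = func(xr)
    fx = function(np.copy(x), *(wrapper_args + args))
  File "h.py", line 42, in <lambda>
    r=minimize(lambda q:-np.sum(ious(q)),[x,y,t],method="Nelder-Mead",options=dict(initial_simplex=s,xatol=1e-4,fatol=1e-5))
                                ~~~~^^^
  File "h.py", line 34, in ious
    for hu in mask(cam,q[0],q[1],q[2],boxes):
              ~~~~^^^^^^^^^^^^^^^^^^^^^^^^^^
  File "h.py", line 21, in mask
    hulls.append(cv2.convexHull(proj(name,X).astype(np.float32)))
                                ~~~~^^^^^^^^
  File "h.py", line 12, in proj
    p=ctrl.camera_params(name);T=np.linalg.inv(np.array(p["cam_to_world"]))
ValueError: time passes only in moves, steps and waits
```

```bash
sed -i 's/^from bench import ctrl/from bench import ctrl\nimport functools\n@functools.lru_cache\ndef cp(name): return ctrl.camera_params(name)/; s/p=ctrl.camera_params(name)/p=cp(name)/' h.py; python3 find.py
```

```text
edge [[0.685, -0.2], [0.686, -0.18], [0.687, -0.16], [0.69, -0.14], [0.69, -0.12], [0.691, -0.1], [0.691, -0.08], [0.692, -0.06], [0.695, -0.04], [0.696, -0.02], [0.696, -0.0], [0.697, 0.02], [0.698, 0.04], [0.698, 0.06], [0.702, 0.08], [0.702, 0.1]]
deep_bin ['top', 'scene'] [0.4387 0.0959] yaw 142.2 [0.891 0.928]
deep_bin ['top'] [0.4368 0.097 ] yaw 141.7 [0.908]
deep_bin ['scene'] [0.4412 0.0941] yaw 142.3 [0.959]
middle_bin ['top', 'scene'] [ 0.4321 -0.0888] yaw 140.2 [0.92  0.925]
middle_bin ['top'] [ 0.4307 -0.0885] yaw 140.1 [0.933]
middle_bin ['scene'] [ 0.4344 -0.0901] yaw 139.6 [0.944]
lid ['top', 'scene'] [0.3866 0.2721] yaw 152.6 [0.912 0.919]
lid ['top'] [0.3861 0.2724] yaw 152.9 [0.915]
lid ['scene'] [0.3878 0.2714] yaw 152.8 [0.929]
shallow_tray ['top', 'scene'] [ 0.6874 -0.0523] yaw 178.7 [0.842 0.906]
shallow_tray ['top'] [ 0.6848 -0.0503] yaw 1.8 [0.859]
shallow_tray ['scene'] [ 0.6883 -0.0523] yaw 0.9 [0.926]
base ['top', 'scene'] [ 0.3973 -0.2735] yaw 170.1 [0.918 0.939]
base ['top'] [ 0.3966 -0.274 ] yaw 170.2 [0.923]
base ['scene'] [ 0.3977 -0.273 ] yaw 170.5 [0.941]
```

Call:
apply_moves([
  {"jaw": 1, "offset": [36.2, -38.4, 5], "rot": [0, 0, 0]},
  {"jaw": 1, "offset": [36.2, -38.4, 5], "rot": [0, 0, 0]},
  {"jaw": 1, "offset": [36.2, -38.4, 5], "rot": [0, 0, 0]},
  {"jaw": 1, "offset": [36.2, -38.4, 5], "rot": [0, 0, 0]},
  {"jaw": 1, "offset": [36.2, -38.4, 5], "rot": [0, 0, 0]},
])

```text
time_s: 2.92
eef_pos: [0.3351, -0.2581, 0.2063]
eef_rot: [0.0, 0.973, 0.233, 0.0]
wrist_force: [0.1, -0.9, 0.8]
opening: 1.002
grasp_force: 0.0
```

Call:
apply_moves([
  {"jaw": 1, "offset": [36.2, -38.4, 5], "rot": [0, 0, 0]},
  {"jaw": 1, "offset": [36.2, -38.4, 5], "rot": [0, 0, 0]},
  {"jaw": 1, "offset": [36.2, -38.4, 5], "rot": [0, 0, 0]},
  {"jaw": 1, "offset": [36.2, -38.4, 5], "rot": [0, 0, 0]},
  {"jaw": 1, "offset": [36.2, -38.4, 5], "rot": [0, 0, 0]},
])

```text
time_s: 3.55
eef_pos: [0.4097, -0.0048, 0.1816]
eef_rot: [0.0, 0.973, 0.233, 0.001]
wrist_force: [0.6, 0.2, 0.9]
opening: 1.001
grasp_force: 0.0
```

Call:
apply_moves([
  {"jaw": 1, "offset": [36.2, -38.4, 5], "rot": [0, 0, 0]},
  {"jaw": 1, "offset": [36.2, -38.4, 5], "rot": [0, 0, 0]},
  {"jaw": 1, "offset": [0, 0, 0], "rot": [0, 0, -10.5]},
  {"jaw": 1, "offset": [0, 0, 0], "rot": [0, 0, -10.5]},
  {"jaw": 1, "offset": [0, 0, 0], "rot": [0, 0, -10.5]},
])

```text
time_s: 4.18
eef_pos: [0.4391, 0.0952, 0.1713]
eef_rot: [0.0, 0.871, 0.491, 0.0]
wrist_force: [0.7, 0.3, -0.1]
opening: 1.002
grasp_force: 0.0
```

Call:
apply_moves([
  {"jaw": 1, "offset": [0, 0, 0], "rot": [0, 0, -10.5]},
  {"jaw": 1, "offset": [0, 0, 0], "rot": [0, 0, -10.5]},
  {"jaw": 1, "offset": [0, 0, 0], "rot": [0, 0, -10.5]},
  {"jaw": 1, "offset": [0, 0, 0], "rot": [0, 0, -10.5]},
  {"jaw": 1, "offset": [0, 0, 0], "rot": [0, 0, -10.5]},
])

```text
time_s: 4.8
eef_pos: [0.4391, 0.0948, 0.1714]
eef_rot: [0.0, 0.565, 0.825, 0.0]
wrist_force: [-0.1, 0.1, 0.5]
opening: 0.999
grasp_force: 0.0
```

Call:
apply_moves([
  {"jaw": 1, "offset": [0, 0, 0], "rot": [0, 0, -10.5]},
  {"jaw": 1, "offset": [0, 0, 0], "rot": [0, 0, -10.5]},
  {"jaw": 1, "offset": [0, 0, 0], "rot": [0, 0, -10]},
  {"jaw": 1, "offset": [0, 0, 0], "rot": [0, 0, 0]},
  {"jaw": 1, "offset": [0, 0, 0], "rot": [0, 0, 0]},
])

```text
time_s: 5.42
eef_pos: [0.4391, 0.0948, 0.1714]
eef_rot: [0.0, 0.328, 0.945, 0.0]
wrist_force: [0.8, -0.3, 0.5]
opening: 0.999
grasp_force: 0.0
```

```bash
cat > plan.py <<'E'
import sys
from h import *
from scipy.spatial.transform import Rotation as R
o=ctrl.get_obs();q=np.array(o["eef_rot"]);M=R.from_quat(q[[1,2,3,0]]).as_matrix()
phi=np.degrees(np.arctan2(M[1,0],M[0,0]))
print("t",round(o["time_s"],2),"pos",np.round(o["eef_pos"],4),"phi",round(phi,2),"tilt",np.round(M[:2,2],4),"open",round(float(o["opening"]),3),"grip",round(float(o["grasp_force"]),1),"F",np.round(o["wrist_force"],1),"q",np.round(o["q"],2))
if len(sys.argv)>1:
    x,y,z,f=map(float,sys.argv[1:]); d=(f-phi+180)%360-180
    a=np.radians(phi+d);D=np.array([x,y,z])-o["eef_pos"]
    for n,a in(("now-frame",np.radians(phi)),("after-turn",np.radians(phi+d))):
        print(n,"offset",np.round(1000*np.array([np.cos(a)*D[0]+np.sin(a)*D[1],np.sin(a)*D[0]-np.cos(a)*D[1],-D[2]]),1))
    print("turn z",round(-d,1))
E
python3 plan.py .439 .0955 .018 142.1
```

```text
t 5.42 pos [0.4391 0.0948 0.1714] phi 141.72 tilt [ 0.0002 -0.    ] open 0.999 grip 0.0 F [ 0.8 -0.3  0.5] q [-0.05 -0.04  1.97  0.    1.21 -0.96]
now-frame offset [  0.5   0.5 153.4]
after-turn offset [  0.5   0.5 153.4]
turn z -0.4
```

Call:
apply_moves([
  {"jaw": 1, "offset": [0, 0, 40], "rot": [0, 0, 0]},
  {"jaw": 1, "offset": [0, 0, 40], "rot": [0, 0, 0]},
  {"jaw": 1, "offset": [0, 0, 40], "rot": [0, 0, 0]},
  {"jaw": 1, "offset": [0, 0, 23], "rot": [0, 0, 0]},
  {"jaw": 1, "offset": [0, 0, 10], "rot": [0, 0, 0]},
])

```text
time_s: 6.05
eef_pos: [0.4381, 0.0949, 0.017]
eef_rot: [-0.001, 0.327, 0.945, -0.0]
wrist_force: [0.1, 0.2, -1.4]
opening: 1.0
grasp_force: 0.0
```

Call:
apply_moves([
  {"jaw": 0, "offset": [0, 0, 0], "rot": [0, 0, 0]},
  {"jaw": 0, "offset": [0, 0, 0], "rot": [0, 0, 0]},
  {"jaw": 0, "offset": [0, 0, 0], "rot": [0, 0, 0]},
  {"jaw": 0, "offset": [0, 0, 0], "rot": [0, 0, 0]},
  {"jaw": 0, "offset": [0, 0, 0], "rot": [0, 0, 0]},
])

```text
time_s: 6.68
eef_pos: [0.4404, 0.0947, 0.0196]
eef_rot: [0.001, 0.326, 0.945, 0.0]
wrist_force: [-1.7, 0.1, 6.3]
opening: 0.478
grasp_force: 61.4
```

```bash
cat > look.py <<'E'
import sys
from h import *
"name x y z : crops both cameras about a point"
n=sys.argv[1];X=np.array([list(map(float,sys.argv[2:5]))]);o=[]
for c in("top","scene"):
    im,d=ctrl.camera(c);u,v=np.round(proj(c,X)[0]).astype(int);u=np.clip(u,50,590);v=np.clip(v,50,350)
    o.append(cv2.resize(im[v-50:v+50,u-50:u+50],(400,400),interpolation=cv2.INTER_CUBIC)); print(c,u,v)
save(n+".png",np.hstack(o))
E
python3 look.py g1 .439 .095 .03; python3 plan.py .397 -.2735 .15 170.3
```

```text
top 294 210
scene 337 173
t 6.78 pos [0.4404 0.0948 0.0196] phi 141.91 tilt [ 0.0027 -0.0002] open 0.477 grip 61.4 F [-1.  -0.   7.2] q [-0.05  0.23  2.05 -0.    0.85 -0.96]
now-frame offset [-193.  -316.6 -130.4]
after-turn offset [ -19.3 -370.3 -130.4]
turn z -28.4
```

View pics/g1.png

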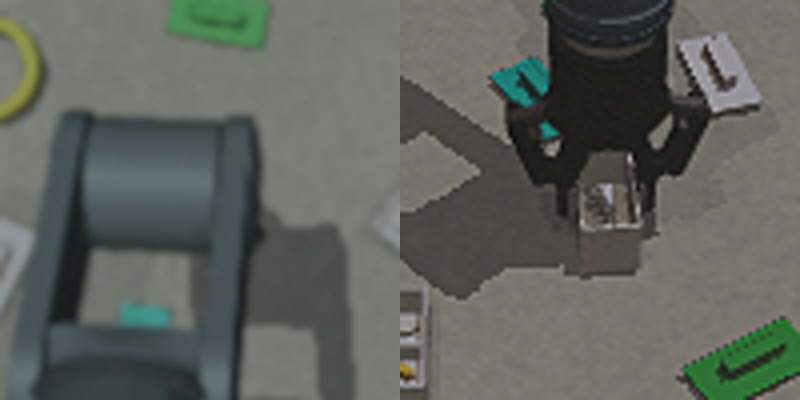

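Call:
apply_moves([
  {"jaw": 0, "offset": [0, 0, -20], "rot": [0, 0, 0]},
  {"jaw": 0, "offset": [0, 0, -40], "rot": [0, 0, 0]},
  {"jaw": 0, "offset": [0, 0, -40], "rot": [0, 0, 0]},
  {"jaw": 0, "offset": [-24.1, -39.6, 0], "rot": [0, 0, 0]},
  {"jaw": 0, "offset": [-24.1, -39.6, 0], "rot": [0, 0, 0]},
])

```text
time_s: 7.4
eef_pos: [0.4284, 0.0021, 0.1193]
eef_rot: [0.001, 0.325, 0.946, 0.0]
wrist_force: [0.2, 0.0, -2.6]
opening: 0.47
grasp_force: 61.1
```

Call:
apply_moves([
  {"jaw": 0, "offset": [-24.1, -39.6, 0], "rot": [0, 0, 0]},
  {"jaw": 0, "offset": [-24.1, -39.6, 0], "rot": [0, 0, 0]},
  {"jaw": 0, "offset": [-24.1, -39.6, 0], "rot": [0, 0, 0]},
  {"jaw": 0, "offset": [-24.1, -39.6, 0], "rot": [0, 0, 0]},
  {"jaw": 0, "offset": [-24.1, -39.6, 0], "rot": [0, 0, 0]},
])

```text
time_s: 8.02
eef_pos: [0.4004, -0.2289, 0.1186]
eef_rot: [0.0, 0.326, 0.945, -0.0]
wrist_force: [0.2, -0.3, -0.9]
opening: 0.473
grasp_force: 61.1
```

Call:
apply_moves([
  {"jaw": 0, "offset": [-24.1, -39.6, 0], "rot": [0, 0, 0]},
  {"jaw": 0, "offset": [0, 0, 20], "rot": [0, 0, -9.5]},
  {"jaw": 0, "offset": [0, 0, 20], "rot": [0, 0, -9.5]},
  {"jaw": 0, "offset": [0, 0, 20], "rot": [0, 0, -9.5]},
  {"jaw": 0, "offset": [0, 0, 0], "rot": [0, 0, 0]},
])

```text
time_s: 8.65
eef_pos: [0.3943, -0.2723, 0.057]
eef_rot: [-0.001, 0.084, 0.996, 0.001]
wrist_force: [-0.3, 0.0, -1.1]
opening: 0.475
grasp_force: 61.1
```

```bash
cat > held.py <<'E'
import sys
from h import *
"name x y dz yaw [noyaw]: fit a box held/placed with underside at dz, scene camera (and top if seen)"
B=dict(deep_bin=.05,middle_bin=.034,shallow_tray=.022,lid=.01,base=.01)
n=sys.argv[1];x,y,dz,yaw=map(float,sys.argv[2:6])
for c in("scene","top"):
    im,d=ctrl.camera(c);P=cloud(c,d)
    for r in ctrl.outline_of(c,n):
        if np.linalg.norm(np.median(P[r["region"]&(d>0)],0)[:2]-[x,y])>.05: continue
        bx=[(.112,.07,0,.003),(.0835,.0415,.003,.01)] if n=="base" else [(.0835,.0415,.006+dz,B[n]+dz),(.07,.03,dz,.006+dz)]
        # occluders: pixels nearer the camera in hull that are dark (gripper)
        g=(im.max(-1)<70)&~r["region"] if n!="base" else np.zeros((400,640),bool)
        q,i=fit([(c,r["region"],g)],x,y,[np.radians(yaw)],bx)
        print(n,c,round(r["score"],2),np.round(q[:2],4),round(np.degrees(q[2])%180,1),np.round(i,3)); break
E
python3 plan.py .397 -.2735 .022 170.3;python3 held.py deep_bin .397 -.2735 .04 170; python3 held.py base .397 -.2735 0 170; python3 look.py g2 .397 -.2735 .03
```

```text
t 8.65 pos [ 0.3943 -0.2723  0.057 ] phi 170.32 tilt [-0.0023  0.0027] open 0.475 grip 61.1 F [-0.3  0.  -1.1] q [-0.85  0.22  1.97  0.    0.96 -2.25]
now-frame offset [-2.9 -0.8 35. ]
after-turn offset [-2.9 -0.8 35. ]
turn z 0.0
deep_bin scene 0.85 [ 0.4038 -0.2714] 166.7 [0.983]
deep_bin top 0.47 [ 0.3933 -0.2659] 176.1 [0.232]
base top 0.42 [ 0.3963 -0.2711] 172.8 [0.157]
top 404 220
scene 218 239
```

View pics/g2.png

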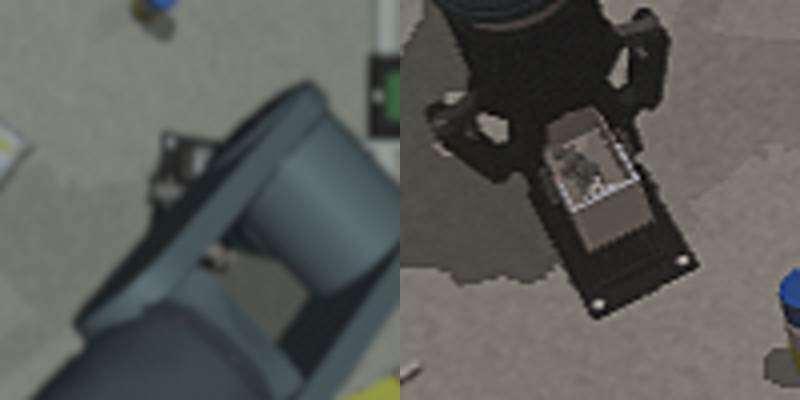

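Run:
```python
from h import *
im,d=ctrl.camera("scene");P=cloud("scene",d)
r=[r for r in ctrl.outline_of("scene","deep_bin")][0]["region"]
a=np.radians(-9.7);u=np.array([np.cos(a),np.sin(a)]);w=np.array([-u[1],u[0]])
q=P[r&(d>0)];tc=np.array([.3943,-.2723]);s=(q[:,:2]-tc)@u*1000;t=(q[:,:2]-tc)@w*1000
for z0 in np.arange(.03,.1,.008):
    m=(q[:,2]>=z0)&(q[:,2]<z0+.008)&(abs(t)<17);print(round(z0,3),m.sum(),np.round(np.percentile(s[m],[50,80,95,100]),1) if m.any() else "")
m=q[:,2]>.075;print("t rim",np.round(np.percentile(t[m],[1,5,95,99]),1),"topz",np.percentile(q[:,2],[90,95,99]))
from itertools import product
g=np.zeros((400,640),bool)
# fit with fixed true yaw, ignoring all not-region pixels on the gripper side (s<30)
S=((P[...,:2]-tc)@u*1000)<12
for z in(.037,.040):
  bx=[(.0835,.0415,.006+z,.05+z)]
  best=max((fit_ for fit_ in [(fit([("scene",r,S)],.398,-.2725,[np.radians(170.3)],bx))]),key=lambda k:k[1][0]);print(z,np.round(best[0],4),best[1])
```

```text
0.03 0 
0.038 44 [-13.    2.8   7.1  44.3]
0.046 143 [-16.5  42.9  44.7  47. ]
0.054 100 [-5.1 43.4 44.8 46.6]
0.062 82 [16.8 43.7 45.  45.8]
0.07 31 [43.8 44.2 44.7 44.9]
0.078 32 [43.8 44.7 45.2 46.1]
0.086 23 [42.9 44.3 45.4 45.6]
0.094 0 
t rim [-20.7 -19.3  18.9  19.7] topz [0.08399016 0.08719446 0.0898723 ]
0.037 [ 0.3984 -0.2699  2.8854] [np.float32(0.6352136)]
0.04 [ 0.403  -0.2718  2.8964] [np.float32(0.626587)]
```

Call:
apply_moves([
  {"jaw": 0, "offset": [-1.4, 0, 0], "rot": [0, 0, 0]},
  {"jaw": 0, "offset": [0, 0, 12], "rot": [0, 0, 0]},
  {"jaw": 0, "offset": [0, 0, 8], "rot": [0, 0, 0]},
  {"jaw": 0, "offset": [0, 0, 5], "rot": [0, 0, 0]},
  {"jaw": 0, "offset": [0, 0, 3], "rot": [0, 0, 0]},
])

```text
time_s: 9.88
eef_pos: [0.3966, -0.2735, 0.0297]
eef_rot: [-0.0, 0.084, 0.997, 0.0]
wrist_force: [0.8, 0.2, -2.2]
opening: 0.472
grasp_force: 61.1
```

Call:
apply_moves([
  {"jaw": 0, "offset": [0, 0, 2], "rot": [0, 0, 0]},
  {"jaw": 0, "offset": [0, 0, 2], "rot": [0, 0, 0]},
  {"jaw": 0, "offset": [0, 0, 1], "rot": [0, 0, 0]},
  {"jaw": 0, "offset": [0, 0, 1], "rot": [0, 0, 0]},
  {"jaw": 0, "offset": [0, 0, 0], "rot": [0, 0, 0]},
])

```text
time_s: 10.5
eef_pos: [0.3968, -0.2737, 0.0243]
eef_rot: [0.0, 0.084, 0.997, 0.0]
wrist_force: [-0.5, 1.1, -2.2]
opening: 0.478
grasp_force: 61.1
```

Call:
apply_moves([
  {"jaw": 0, "offset": [0, 0, 1], "rot": [0, 0, 0]},
  {"jaw": 0, "offset": [0, 0, 1], "rot": [0, 0, 0]},
  {"jaw": 0, "offset": [0, 0, 1], "rot": [0, 0, 0]},
  {"jaw": 0, "offset": [0, 0, 0], "rot": [0, 0, 0]},
  {"jaw": 0, "offset": [0, 0, 0], "rot": [0, 0, 0]},
])

```text
time_s: 11.12
eef_pos: [0.3969, -0.2739, 0.0236]
eef_rot: [-0.0, 0.083, 0.997, 0.0]
wrist_force: [-9.0, 6.8, 25.8]
opening: 0.477
grasp_force: 64.6
```

Call:
apply_moves([
  {"jaw": 0, "offset": [0, 0, -1], "rot": [0, 0, 0]},
  {"jaw": 1, "offset": [0, 0, 0], "rot": [0, 0, 0]},
  {"jaw": 1, "offset": [0, 0, 0], "rot": [0, 0, 0]},
  {"jaw": 1, "offset": [0, 0, 0], "rot": [0, 0, 0]},
  {"jaw": 1, "offset": [0, 0, -10], "rot": [0, 0, 0]},
])

```text
time_s: 11.75
eef_pos: [0.3962, -0.2731, 0.0318]
eef_rot: [-0.001, 0.084, 0.997, 0.001]
wrist_force: [-0.0, -0.3, 0.9]
opening: 1.003
grasp_force: 0.0
```

Call:
apply_moves([
  {"jaw": 1, "offset": [0, 0, -25], "rot": [0, 0, 0]},
  {"jaw": 1, "offset": [0, 0, -40], "rot": [0, 0, 0]},
  {"jaw": 1, "offset": [0, 0, -40], "rot": [0, 0, 0]},
  {"jaw": 1, "offset": [0, 0, 0], "rot": [0, 0, 10]},
  {"jaw": 1, "offset": [0, 0, 0], "rot": [0, 0, 10]},
])

```text
time_s: 12.38
eef_pos: [0.3972, -0.2741, 0.1388]
eef_rot: [0.001, 0.258, 0.966, -0.001]
wrist_force: [0.7, -0.4, -0.5]
opening: 0.998
grasp_force: 0.0
```

```bash
python3 plan.py .4325 -.089 .010 140.0
```

```text
t 12.38 pos [ 0.3972 -0.2741  0.1388] phi 150.1 tilt [ 0.0015 -0.0017] open 0.998 grip 0.0 F [ 0.7 -0.4 -0.5] q [-0.85  0.08  1.92 -0.    1.14 -1.9 ]
now-frame offset [ 61.7 178.1 128.8]
after-turn offset [ 91.9 164.5 128.8]
turn z 10.1
```

Call:
apply_moves([
  {"jaw": 1, "offset": [12.3, 35.6, 0], "rot": [0, 0, 0]},
  {"jaw": 1, "offset": [12.3, 35.6, 0], "rot": [0, 0, 0]},
  {"jaw": 1, "offset": [12.3, 35.6, 0], "rot": [0, 0, 0]},
  {"jaw": 1, "offset": [12.3, 35.6, 0], "rot": [0, 0, 0]},
  {"jaw": 1, "offset": [12.4, 35.6, 0], "rot": [0, 0, 0]},
])

```text
time_s: 13.0
eef_pos: [0.4314, -0.0874, 0.138]
eef_rot: [0.0, 0.255, 0.967, -0.0]
wrist_force: [-0.3, -0.6, -0.3]
opening: 0.997
grasp_force: 0.0
```

Call:
apply_moves([
  {"jaw": 1, "offset": [0, 0, 30], "rot": [0, 0, 10.1]},
  {"jaw": 1, "offset": [0, 0, 40], "rot": [0, 0, 0]},
  {"jaw": 1, "offset": [0, 0, 35], "rot": [0, 0, 0]},
  {"jaw": 1, "offset": [0, 0, 20], "rot": [0, 0, 0]},
  {"jaw": 1, "offset": [0, 0, 3.5], "rot": [0, 0, 0]},
])

```text
time_s: 13.62
eef_pos: [0.4302, -0.088, 0.008]
eef_rot: [-0.001, 0.339, 0.941, 0.0]
wrist_force: [-0.1, -1.0, 0.7]
opening: 0.997
grasp_force: 0.0
```

```bash
python3 plan.py .4325 -.089 .010 140.0; python3 held.py deep_bin .397 -.2735 .004 170;python3 held.py base .397 -.2735 0 170; python3 look.py g3 .41 -.19 .03
```

```text
t 13.62 pos [ 0.4302 -0.088   0.008 ] phi 140.32 tilt [-0.0022  0.0012] open 0.997 grip 0.0 F [-0.1 -1.   0.7] q [-0.47  0.24  2.08  0.    0.83 -1.35]
now-frame offset [-2.4  0.7 -2. ]
after-turn offset [-2.4  0.7 -2. ]
turn z 0.3
deep_bin scene 0.61 [ 0.4    -0.2737] 169.9 [0.965]
deep_bin top 0.88 [ 0.3946 -0.2728] 168.8 [0.949]
base scene 0.74 [ 0.3993 -0.2733] 171.3 [0.437]
base top 0.5 [ 0.3949 -0.2725] 170.5 [0.372]
top 379 216
scene 248 223
```

View pics/g3.png

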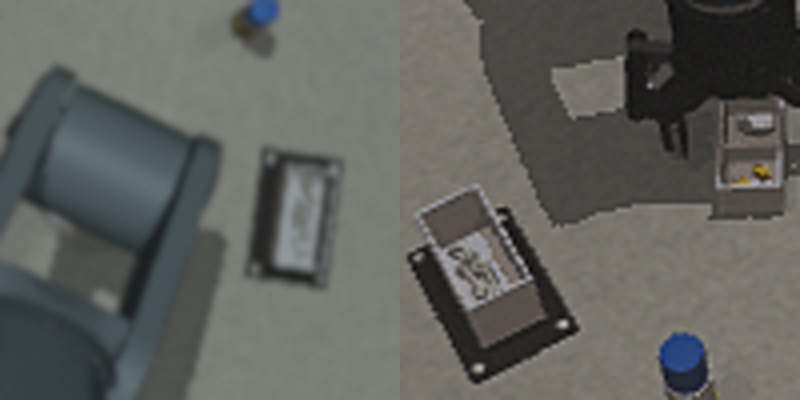

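Call:
apply_moves([
  {"jaw": 1, "offset": [-2, 0, 0], "rot": [0, 0, 0.3]},
  {"jaw": 0, "offset": [0, 0, 0], "rot": [0, 0, 0]},
  {"jaw": 0, "offset": [0, 0, 0], "rot": [0, 0, 0]},
  {"jaw": 0, "offset": [0, 0, 0], "rot": [0, 0, 0]},
  {"jaw": 0, "offset": [0, 0, 0], "rot": [0, 0, 0]},
])

```text
time_s: 14.75
eef_pos: [0.4329, -0.0899, 0.009]
eef_rot: [0.0, 0.342, 0.94, -0.0]
wrist_force: [-0.6, 0.3, 3.4]
opening: 0.475
grasp_force: 60.9
```

Call:
apply_moves([
  {"jaw": 0, "offset": [0, 0, 0], "rot": [0, 0, 0]},
  {"jaw": 0, "offset": [0, 0, 0], "rot": [0, 0, 0]},
  {"jaw": 0, "offset": [0, 0, -20], "rot": [0, 0, 0]},
  {"jaw": 0, "offset": [0, 0, -40], "rot": [0, 0, 0]},
  {"jaw": 0, "offset": [0, 0, -40], "rot": [0, 0, 0]},
])

```text
time_s: 15.38
eef_pos: [0.4318, -0.0893, 0.1091]
eef_rot: [-0.001, 0.342, 0.94, 0.0]
wrist_force: [1.8, 0.3, -1.1]
opening: 0.477
grasp_force: 60.8
```

```bash
python3 plan.py .397 -.2735 .08 169.9
```

```text
t 15.38 pos [ 0.4318 -0.0893  0.1091] phi 140.01 tilt [-0.0018  0.001 ] open 0.477 grip 60.8 F [ 1.8  0.3 -1.1] q [-0.47  0.04  2.04  0.    1.07 -1.35]
now-frame offset [ -91.7 -163.5   29.1]
after-turn offset [   1.9 -187.5   29.1]
turn z -29.9
```

Call:
apply_moves([
  {"jaw": 0, "offset": [-18.3, -32.7, 0], "rot": [0, 0, 0]},
  {"jaw": 0, "offset": [-18.3, -32.7, 0], "rot": [0, 0, 0]},
  {"jaw": 0, "offset": [-18.3, -32.7, 0], "rot": [0, 0, 0]},
  {"jaw": 0, "offset": [-18.4, -32.7, 0], "rot": [0, 0, 0]},
  {"jaw": 0, "offset": [-18.4, -32.7, 0], "rot": [0, 0, 0]},
])

```text
time_s: 16.0
eef_pos: [0.3971, -0.2747, 0.1082]
eef_rot: [-0.0, 0.342, 0.94, 0.0]
wrist_force: [0.7, 0.3, -2.0]
opening: 0.475
grasp_force: 60.9
```

Call:
apply_moves([
  {"jaw": 0, "offset": [0, 0, 0], "rot": [0, 0, -10]},
  {"jaw": 0, "offset": [0, 0, 0], "rot": [0, 0, -10]},
  {"jaw": 0, "offset": [0, 0, 10], "rot": [0, 0, -9.9]},
  {"jaw": 0, "offset": [0, 0, 13], "rot": [0, 0, 0]},
  {"jaw": 0, "offset": [0, 0, 0], "rot": [0, 0, 0]},
])

```text
time_s: 16.62
eef_pos: [0.3969, -0.2728, 0.0841]
eef_rot: [-0.001, 0.09, 0.996, 0.001]
wrist_force: [-0.3, -0.7, -1.5]
opening: 0.471
grasp_force: 61.0
```

```bash
cat > end.py <<'E'
import sys
from h import *
"end faces (towards scene camera) of held part and the stack: name held, TCP z-bottom range"
zs=float(sys.argv[1]);a=np.radians(-9.9);u=np.array([np.cos(a),np.sin(a)]);w=np.array([-u[1],u[0]])
im,d=ctrl.camera("scene");P=cloud("scene",d)
o=ctrl.get_obs();tc=np.array([.397,-.2735])
s=(P[...,:2]-tc)@u*1000;t=(P[...,:2]-tc)@w*1000
M=(d>0)&(s>25)&(s<60)&(abs(t)<40)&(im.min(-1)>75)
for z in np.arange(.0,.14,.006):
    m=M&(P[...,2]>=z)&(P[...,2]<z+.006)
    if m.sum()>8: print(round(z,3),m.sum(),"s",np.round(np.percentile(s[m&(abs(t)<17)],[25,50,75,90]),1),"t",np.round(np.percentile(t[m],[3,97]),1))
E
python3 plan.py .397 -.2735 .057 169.9; python3 end.py 0;python3 look.py g4 .397 -.2735 .06
```

```text
t 16.62 pos [ 0.3969 -0.2728  0.0841] phi 169.73 tilt [-0.0023  0.0027] open 0.471 grip 61.0 F [-0.3 -0.7 -1.5] q [-0.85  0.17  1.95  0.    1.02 -2.24]
now-frame offset [-0.3 -0.7 27.1]
after-turn offset [-0.3 -0.7 27.1]
turn z -0.2
0.0 36 s [58.8 59.3 59.3 59.3] t [-39.6  37.4]
0.012 24 s [41.5 42.1 42.6 43.7] t [-17.9  17.6]
0.018 11 s [41.9 42.4 42.7 43.2] t [-10.7  18.9]
0.024 20 s [41.9 42.3 42.8 43.9] t [-19.5  17.9]
0.03 16 s [42.1 42.5 43.  43.3] t [-19.3  18.9]
0.036 16 s [41.7 42.  42.3 42.8] t [-20.2  14.9]
0.042 10 s [42.6 42.9 43.1 43.2] t [-19.8  19.9]
0.048 23 s [40.4 41.  42.2 42.5] t [-19.7  20.6]
0.054 12 s [41.3 42.2 43.2 43.7] t [-19.3  20.3]
0.078 9 s [42.8 43.4 43.7 44.1] t [-14.3  13.3]
0.084 9 s [43.  43.6 43.9 43.9] t [-16.9  18.9]
0.102 21 s [40.7 41.5 42.2 43.1] t [-19.5  20.9]
0.108 16 s [42.3 43.  44.1 44.3] t [-18.6  21.2]
top 406 220
scene 215 232
```

View pics/g4.png

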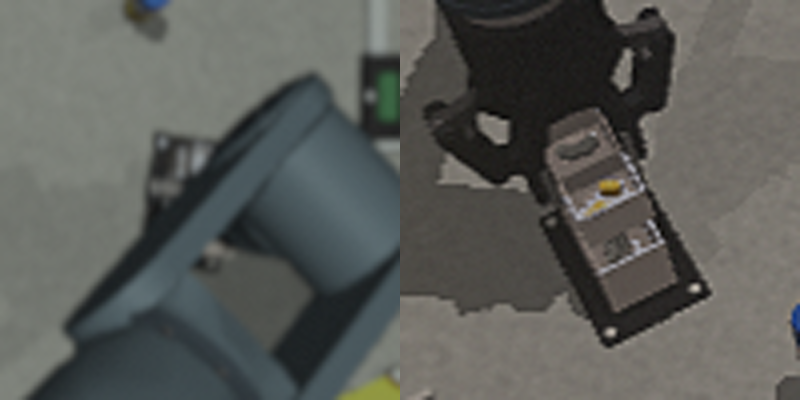

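Call:
apply_moves([
  {"jaw": 0, "offset": [1, 0, 5], "rot": [0, 0, 0]},
  {"jaw": 0, "offset": [0, 0, 8], "rot": [0, 0, 0]},
  {"jaw": 0, "offset": [0, 0, 5], "rot": [0, 0, 0]},
  {"jaw": 0, "offset": [0, 0, 3], "rot": [0, 0, 0]},
  {"jaw": 0, "offset": [0, 0, 1], "rot": [0, 0, 0]},
])

```text
time_s: 17.4
eef_pos: [0.3968, -0.2737, 0.0635]
eef_rot: [-0.0, 0.088, 0.996, 0.0]
wrist_force: [0.1, 0.2, -1.5]
opening: 0.474
grasp_force: 61.0
```

Call:
apply_moves([
  {"jaw": 0, "offset": [0, 0, 1], "rot": [0, 0, 0]},
  {"jaw": 0, "offset": [0, 0, 1], "rot": [0, 0, 0]},
  {"jaw": 0, "offset": [0, 0, 1], "rot": [0, 0, 0]},
  {"jaw": 0, "offset": [0, 0, 1], "rot": [0, 0, 0]},
  {"jaw": 0, "offset": [0, 0, 0], "rot": [0, 0, 0]},
])

```text
time_s: 18.02
eef_pos: [0.3968, -0.2738, 0.0597]
eef_rot: [-0.0, 0.088, 0.996, 0.0]
wrist_force: [1.1, -1.0, -2.5]
opening: 0.473
grasp_force: 61.0
```

Call:
apply_moves([
  {"jaw": 0, "offset": [0, 0, 1], "rot": [0, 0, 0]},
  {"jaw": 0, "offset": [0, 0, 1], "rot": [0, 0, 0]},
  {"jaw": 0, "offset": [0, 0, 1], "rot": [0, 0, 0]},
  {"jaw": 0, "offset": [0, 0, 1], "rot": [0, 0, 0]},
  {"jaw": 0, "offset": [0, 0, 0], "rot": [0, 0, 0]},
])

```text
time_s: 18.65
eef_pos: [0.3969, -0.2738, 0.0569]
eef_rot: [-0.0, 0.088, 0.996, 0.0]
wrist_force: [-3.7, 3.5, 13.2]
opening: 0.466
grasp_force: 62.7
```

Call:
apply_moves([
  {"jaw": 0, "offset": [0, 0, -1.5], "rot": [0, 0, 0]},
  {"jaw": 1, "offset": [0, 0, 0], "rot": [0, 0, 0]},
  {"jaw": 1, "offset": [0, 0, 0], "rot": [0, 0, 0]},
  {"jaw": 1, "offset": [0, 0, 0], "rot": [0, 0, 0]},
  {"jaw": 1, "offset": [0, 0, -10], "rot": [0, 0, 0]},
])

```text
time_s: 19.27
eef_pos: [0.3963, -0.2732, 0.0669]
eef_rot: [-0.001, 0.088, 0.996, 0.001]
wrist_force: [-0.4, -0.6, 0.1]
opening: 1.003
grasp_force: 0.0
```

Call:
apply_moves([
  {"jaw": 1, "offset": [0, 0, -25], "rot": [0, 0, 0]},
  {"jaw": 1, "offset": [0, 0, -30], "rot": [0, 0, 0]},
  {"jaw": 1, "offset": [0, 0, -30], "rot": [0, 0, 0]},
  {"jaw": 1, "offset": [0, 0, 0], "rot": [0, 0, -10]},
  {"jaw": 1, "offset": [0, 0, 0], "rot": [0, 0, 0]},
])

```text
time_s: 19.9
eef_pos: [0.3971, -0.274, 0.1532]
eef_rot: [0.0, 0.001, 1.0, -0.001]
wrist_force: [-0.6, -0.6, 0.2]
opening: 1.0
grasp_force: 0.0
```

```bash
python3 plan.py .665 -.052 .06 180
```

```text
t 19.9 pos [ 0.3971 -0.274   0.1532] phi 179.84 tilt [ 0.0009 -0.001 ] open 1.0 grip 0.0 F [-0.6 -0.6  0.2] q [-0.85  0.06  1.91  0.    1.17 -2.42]
now-frame offset [-267.3  222.8   93.2]
after-turn offset [-267.9  222.    93.2]
turn z -0.2
```

Call:
apply_moves([
  {"jaw": 1, "offset": [-33.4, 27.8, 0], "rot": [0, 0, 0]},
  {"jaw": 1, "offset": [-33.4, 27.8, 0], "rot": [0, 0, 0]},
  {"jaw": 1, "offset": [-33.4, 27.8, 0], "rot": [0, 0, 0]},
  {"jaw": 1, "offset": [-33.4, 27.8, 0], "rot": [0, 0, 0]},
  {"jaw": 1, "offset": [-33.4, 27.8, 0], "rot": [0, 0, 0]},
])

```text
time_s: 20.52
eef_pos: [0.5647, -0.1339, 0.1519]
eef_rot: [-0.0, 0.003, 1.0, 0.0]
wrist_force: [-0.4, -1.3, 0.7]
opening: 1.003
grasp_force: 0.0
```

Call:
apply_moves([
  {"jaw": 1, "offset": [-33.4, 27.8, 0], "rot": [0, 0, 0]},
  {"jaw": 1, "offset": [-33.4, 27.8, 0], "rot": [0, 0, 0]},
  {"jaw": 1, "offset": [-33.4, 27.8, 20], "rot": [0, 0, 0]},
  {"jaw": 1, "offset": [0, 0, 40], "rot": [0, 0, 0]},
  {"jaw": 1, "offset": [0, 0, 30], "rot": [0, 0, 0]},
])

```text
time_s: 21.15
eef_pos: [0.6635, -0.0507, 0.0598]
eef_rot: [-0.001, 0.002, 1.0, 0.0]
wrist_force: [-0.3, -0.8, -1.0]
opening: 1.003
grasp_force: 0.0
```

```bash
python3 plan.py .665 -.052 .005 180; python3 end.py 0; python3 look.py g5 .665 -.052 .02
```

```text
t 21.15 pos [ 0.6635 -0.0507  0.0598] phi 179.75 tilt [-0.0027  0.0007] open 1.003 grip 0.0 F [-0.3 -0.8 -1. ] q [-0.25  0.56  1.47 -0.    1.11 -1.82]
now-frame offset [-1.5 -1.3 54.8]
after-turn offset [-1.5 -1.3 54.8]
turn z -0.2
0.0 38 s [57.5 58.3 58.9 59.3] t [-39.   38.1]
0.012 29 s [41.5 42.1 43.5 44.2] t [-18.8  19.1]
0.018 24 s [41.4 41.8 43.  43.3] t [-16.4  16. ]
0.024 21 s [41.7 42.4 43.  43.5] t [-19.5  18.6]
0.03 30 s [41.7 42.2 42.9 43.4] t [-20.2  17.9]
0.036 23 s [42.2 42.4 42.9 43.9] t [-18.1  18.6]
0.042 14 s [41.8 42.3 42.9 43.5] t [-19.7  18.1]
0.048 15 s [42.3 42.4 42.5 43.7] t [-15.6  19.1]
0.054 23 s [42.7 43.4 44.1 44.9] t [-18.9  18.1]
0.06 22 s [43.3 43.7 44.5 44.8] t [-18.1  16.5]
0.066 30 s [43.3 44.  44.3 44.6] t [-18.8  18.6]
0.072 25 s [42.9 43.8 44.3 44.6] t [-20.5  16.5]
0.078 37 s [42.2 42.8 43.6 44.2] t [-19.8  20.1]
top 336 143
scene 358 256
```

View pics/g5.png

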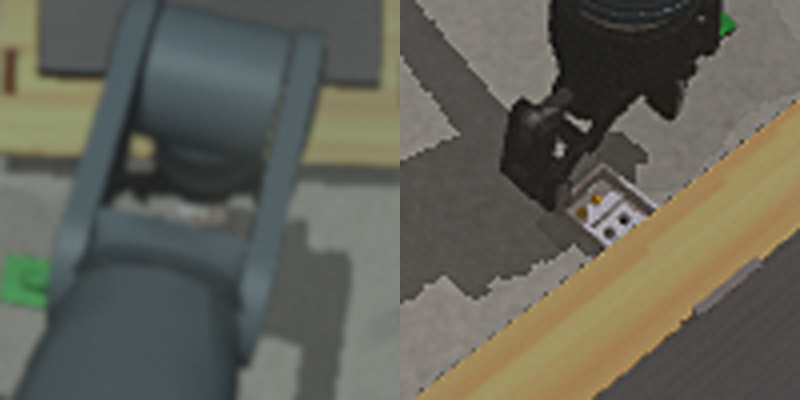

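Call:
apply_moves([
  {"jaw": 1, "offset": [-1, -1, 20], "rot": [0, 0, 0]},
  {"jaw": 1, "offset": [0, 0, 20], "rot": [0, 0, 0]},
  {"jaw": 1, "offset": [0, 0, 10], "rot": [0, 0, 0]},
  {"jaw": 1, "offset": [0, 0, 3.5], "rot": [0, 0, 0]},
  {"jaw": 0, "offset": [0, 0, 0], "rot": [0, 0, 0]},
])

```text
time_s: 21.92
eef_pos: [0.6654, -0.0528, 0.0087]
eef_rot: [-0.0, 0.001, 1.0, 0.0]
wrist_force: [0.9, -0.7, -0.0]
opening: 0.818
grasp_force: 0.0
```

Call:
apply_moves([
  {"jaw": 0, "offset": [0, 0, 0], "rot": [0, 0, 0]},
  {"jaw": 0, "offset": [0, 0, 0], "rot": [0, 0, 0]},
  {"jaw": 0, "offset": [0, 0, 0], "rot": [0, 0, 0]},
  {"jaw": 0, "offset": [0, 0, 0], "rot": [0, 0, 0]},
  {"jaw": 0, "offset": [0, 0, 0], "rot": [0, 0, 0]},
])

```text
time_s: 22.55
eef_pos: [0.6664, -0.053, 0.0101]
eef_rot: [0.001, 0.001, 1.0, -0.0]
wrist_force: [-0.2, -0.2, 5.4]
opening: 0.467
grasp_force: 60.6
```

```bash
python3 plan.py
```

```text
t 22.55 pos [ 0.6664 -0.053   0.0101] phi 179.92 tilt [ 0.0022 -0.0005] open 0.467 grip 60.6 F [-0.2 -0.2  5.4] q [-0.26  0.63  1.48  0.    1.03 -1.83]
```

Call:
apply_moves([
  {"jaw": 0, "offset": [10, 0, 0], "rot": [0, 0, 0]},
  {"jaw": 0, "offset": [15, 0, 0], "rot": [0, 0, 0]},
  {"jaw": 0, "offset": [15, 0, 0], "rot": [0, 0, 0]},
  {"jaw": 0, "offset": [15, 0, 0], "rot": [0, 0, 0]},
  {"jaw": 0, "offset": [15, 0, 0], "rot": [0, 0, 0]},
])

```text
time_s: 23.18
eef_pos: [0.5963, -0.0531, 0.0101]
eef_rot: [0.002, 0.001, 1.0, -0.0]
wrist_force: [3.3, -0.6, 5.7]
opening: 0.467
grasp_force: 60.6
```

Call:
apply_moves([
  {"jaw": 0, "offset": [10, 0, 0], "rot": [0, 0, 0]},
  {"jaw": 1, "offset": [0, 0, 0], "rot": [0, 0, 0]},
  {"jaw": 1, "offset": [0, 0, 0], "rot": [0, 0, 0]},
  {"jaw": 1, "offset": [0, 0, 0], "rot": [0, 0, 0]},
  {"jaw": 1, "offset": [0, 0, 0], "rot": [0, 0, 0]},
])

```text
time_s: 23.8
eef_pos: [0.5853, -0.0526, 0.0085]
eef_rot: [-0.0, 0.001, 1.0, 0.0]
wrist_force: [0.0, -0.6, 0.9]
opening: 1.0
grasp_force: 0.0
```

```bash
python3 plan.py .608 -.053 .004 180; python3 held.py shallow_tray .608 -.0525 0 0; python3 look.py g6 .608 -.0525 .02
```

```text
t 23.8 pos [ 0.5853 -0.0526  0.0085] phi 179.92 tilt [-0.0006  0.0002] open 1.0 grip 0.0 F [ 0.  -0.6  0.9] q [-0.29  0.5   1.7  -0.    0.94 -1.86]
now-frame offset [-22.7  -0.4   4.5]
after-turn offset [-22.7  -0.4   4.5]
turn z -0.1
shallow_tray scene 0.65 [ 0.6061 -0.0516] 0.4 [0.955]
top 336 159
scene 342 242
```

View pics/g6.png

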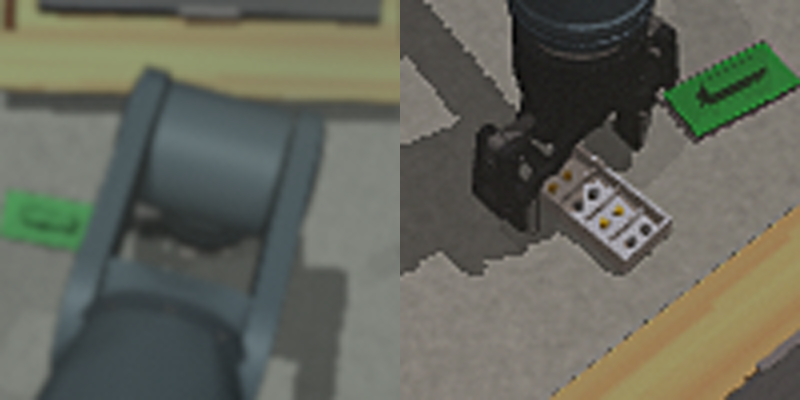

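Call:
apply_moves([
  {"jaw": 1, "offset": [-10.5, 0, 0], "rot": [0, 0, 0]},
  {"jaw": 1, "offset": [-10, 0, 3], "rot": [0, 0, 0]},
  {"jaw": 0, "offset": [0, 0, 0], "rot": [0, 0, 0]},
  {"jaw": 0, "offset": [0, 0, 0], "rot": [0, 0, 0]},
  {"jaw": 0, "offset": [0, 0, 0], "rot": [0, 0, 0]},
])

```text
time_s: 24.72
eef_pos: [0.6061, -0.0528, 0.0063]
eef_rot: [0.0, 0.001, 1.0, -0.0]
wrist_force: [0.7, -0.1, 0.3]
opening: 0.466
grasp_force: 60.4
```

Call:
apply_moves([
  {"jaw": 0, "offset": [0, 0, 0], "rot": [0, 0, 0]},
  {"jaw": 0, "offset": [0, 0, 0], "rot": [0, 0, 0]},
  {"jaw": 0, "offset": [0, 0, 0], "rot": [0, 0, 0]},
  {"jaw": 0, "offset": [0, 0, 0], "rot": [0, 0, 0]},
  {"jaw": 0, "offset": [0, 0, 0], "rot": [0, 0, 0]},
])

```text
time_s: 25.35
eef_pos: [0.6059, -0.0527, 0.006]
eef_rot: [-0.0, 0.001, 1.0, -0.0]
wrist_force: [-1.4, -0.8, 4.6]
opening: 0.471
grasp_force: 60.9
```

Call:
apply_moves([
  {"jaw": 0, "offset": [0, 0, -20], "rot": [0, 0, 0]},
  {"jaw": 0, "offset": [0, 0, -35], "rot": [0, 0, 0]},
  {"jaw": 0, "offset": [0, 0, -35], "rot": [0, 0, 0]},
  {"jaw": 0, "offset": [0, 0, -35], "rot": [0, 0, 0]},
  {"jaw": 0, "offset": [0, 0, -20], "rot": [0, 0, 0]},
])

```text
time_s: 25.98
eef_pos: [0.6069, -0.0529, 0.1538]
eef_rot: [0.002, 0.001, 1.0, -0.0]
wrist_force: [-0.2, -0.4, -0.8]
opening: 0.466
grasp_force: 60.5
```

```bash
python3 plan.py .397 -.2735 .11 169.9
```

```text
t 25.98 pos [ 0.6069 -0.0529  0.1538] phi 179.92 tilt [ 0.0034 -0.0009] open 0.466 grip 60.5 F [-0.2 -0.4 -0.8] q [-0.28  0.33  1.59  0.    1.22 -1.85]
now-frame offset [ 209.6 -220.9   43.8]
after-turn offset [ 167.9 -254.    43.8]
turn z 10.0
```

Call:
apply_moves([
  {"jaw": 0, "offset": [30, -31.5, 0], "rot": [0, 0, 0]},
  {"jaw": 0, "offset": [30, -31.5, 0], "rot": [0, 0, 0]},
  {"jaw": 0, "offset": [30, -31.5, 0], "rot": [0, 0, 0]},
  {"jaw": 0, "offset": [30, -31.6, 0], "rot": [0, 0, 0]},
  {"jaw": 0, "offset": [30, -31.6, 0], "rot": [0, 0, 0]},
])

```text
time_s: 26.6
eef_pos: [0.4544, -0.2108, 0.1508]
eef_rot: [-0.0, 0.001, 1.0, 0.0]
wrist_force: [-0.0, -0.4, -0.6]
opening: 0.468
grasp_force: 60.5
```

Call:
apply_moves([
  {"jaw": 0, "offset": [30, -31.6, 0], "rot": [0, 0, 0]},
  {"jaw": 0, "offset": [29.6, -31.6, 0], "rot": [0, 0, 0]},
  {"jaw": 0, "offset": [0, 0, 20], "rot": [0, 0, 10]},
  {"jaw": 0, "offset": [0, 0, 20], "rot": [0, 0, 0]},
  {"jaw": 0, "offset": [0, 0, 0], "rot": [0, 0, 0]},
])

```text
time_s: 27.22
eef_pos: [0.3947, -0.2722, 0.1094]
eef_rot: [-0.001, 0.088, 0.996, 0.001]
wrist_force: [0.2, 0.9, -0.4]
opening: 0.473
grasp_force: 60.5
```

```bash
python3 plan.py .397 -.2735 .082 169.9; python3 end.py 0;python3 look.py g7 .397 -.2735 .1
```

```text
t 27.23 pos [ 0.3947 -0.2722  0.1094] phi 169.9 tilt [-0.0026  0.0031] open 0.473 grip 60.5 F [ 0.2  0.9 -0.4] q [-0.85  0.12  1.94  0.    1.08 -2.25]
now-frame offset [-2.5 -0.9 27.4]
after-turn offset [-2.5 -0.9 27.4]
turn z 0.0
0.0 36 s [57.5 58.3 59.  59.4] t [-38.6  39. ]
0.012 24 s [41.4 42.3 42.6 43.2] t [-19.   17.4]
0.018 20 s [41.8 42.7 43.1 43.2] t [-16.   18.9]
0.024 19 s [41.8 42.3 43.1 43.4] t [-18.5  17.9]
0.03 13 s [42.4 42.6 42.9 43.3] t [-19.6  19.5]
0.036 22 s [41.6 42.8 43.5 43.8] t [-19.8  14.1]
0.042 12 s [42.1 42.7 42.9 43.3] t [-18.   19.8]
0.054 17 s [43.3 44.3 44.4 44.7] t [-14.7  18.2]
0.06 19 s [43.2 43.9 44.  44.4] t [-19.7  19.3]
0.066 14 s [42.7 44.1 44.3 45.1] t [-19.1  18.5]
0.078 33 s [41.6 42.8 43.4 43.9] t [-20.5  19.9]
0.108 20 s [25.9 37.4 39.8 40.1] t [-16.  22.]
0.12 28 s [37.2 38.4 39.4 40. ] t [-17.6  22.8]
top 408 220
scene 211 222
```

View pics/g7.png

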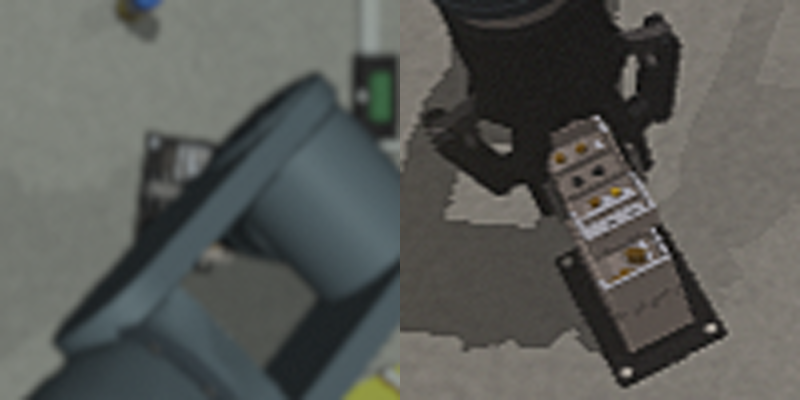

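Call:
apply_moves([
  {"jaw": 0, "offset": [-2.4, -0.7, 5], "rot": [0, 0, 0]},
  {"jaw": 0, "offset": [0, 0, 5], "rot": [0, 0, 0]},
  {"jaw": 0, "offset": [0, 0, 0], "rot": [0, 0, 0]},
  {"jaw": 0, "offset": [0, 0, 0], "rot": [0, 0, 0]},
  {"jaw": 0, "offset": [0, 0, 0], "rot": [0, 0, 0]},
])

```text
time_s: 28.0
eef_pos: [0.3983, -0.2745, 0.1009]
eef_rot: [0.0, 0.088, 0.996, -0.0]
wrist_force: [-0.3, -0.8, 0.0]
opening: 0.468
grasp_force: 60.5
```

```bash
python3 plan.py .397 -.2735 .082 169.9; python3 end.py 0 | tail -8
```

```text
t 28.0 pos [ 0.3983 -0.2745  0.1009] phi 169.92 tilt [ 0.0001 -0.0002] open 0.468 grip 60.5 F [-0.3 -0.8  0. ] q [-0.85  0.14  1.94 -0.    1.06 -2.24]
now-frame offset [ 1.4  0.7 18.9]
after-turn offset [ 1.4  0.7 18.9]
turn z 0.0
0.036 16 s [42.1 42.6 42.9 43.1] t [-18.5  18.9]
0.054 18 s [43.2 43.7 44.5 45. ] t [-17.2  18.1]
0.06 15 s [42.8 43.2 43.9 44.3] t [-17.2  19. ]
0.066 16 s [43.1 43.7 44.4 44.6] t [-18.1  18.9]
0.078 27 s [42.2 42.9 44.3 44.9] t [-20.1  19.9]
0.096 9 s [26.6 34.9 42.5 42.8] t [-17.5  13.3]
0.102 42 s [26.8 29.5 32.4 43.5] t [-16.2  18.6]
0.114 31 s [41.8 42.2 44.  44.2] t [-19.1  20.8]
```

Call:
apply_moves([
  {"jaw": 0, "offset": [0, 0, 7], "rot": [0, 0, 0]},
  {"jaw": 0, "offset": [0, 0, 4], "rot": [0, 0, 0]},
  {"jaw": 0, "offset": [0, 0, 2], "rot": [0, 0, 0]},
  {"jaw": 0, "offset": [0, 0, 2], "rot": [0, 0, 0]},
  {"jaw": 0, "offset": [0, 0, 1], "rot": [0, 0, 0]},
])

```text
time_s: 28.68
eef_pos: [0.3982, -0.2744, 0.0847]
eef_rot: [-0.0, 0.088, 0.996, 0.0]
wrist_force: [-0.2, -0.3, -0.5]
opening: 0.472
grasp_force: 60.5
```

Call:
apply_moves([
  {"jaw": 0, "offset": [0, 0, 1], "rot": [0, 0, 0]},
  {"jaw": 0, "offset": [0, 0, 1], "rot": [0, 0, 0]},
  {"jaw": 0, "offset": [0, 0, 1], "rot": [0, 0, 0]},
  {"jaw": 0, "offset": [0, 0, 1], "rot": [0, 0, 0]},
  {"jaw": 0, "offset": [0, 0, 0], "rot": [0, 0, 0]},
])

```text
time_s: 29.3
eef_pos: [0.3983, -0.2745, 0.0819]
eef_rot: [-0.0, 0.088, 0.996, -0.0]
wrist_force: [-3.3, 3.7, 11.1]
opening: 0.472
grasp_force: 61.8
```

Call:
apply_moves([
  {"jaw": 0, "offset": [0, 0, -1], "rot": [0, 0, 0]},
  {"jaw": 1, "offset": [0, 0, 0], "rot": [0, 0, 0]},
  {"jaw": 1, "offset": [0, 0, 0], "rot": [0, 0, 0]},
  {"jaw": 1, "offset": [0, 0, 0], "rot": [0, 0, 0]},
  {"jaw": 1, "offset": [0, 0, -10], "rot": [0, 0, 0]},
])

```text
time_s: 29.92
eef_pos: [0.3977, -0.2738, 0.0914]
eef_rot: [-0.001, 0.088, 0.996, 0.001]
wrist_force: [-0.6, 0.0, 1.0]
opening: 1.0
grasp_force: 0.0
```

Call:
apply_moves([
  {"jaw": 1, "offset": [0, 0, -25], "rot": [0, 0, 0]},
  {"jaw": 1, "offset": [0, 0, -30], "rot": [0, 0, 0]},
  {"jaw": 1, "offset": [0, 0, 0], "rot": [0, 0, 8.6]},
  {"jaw": 1, "offset": [0, 0, 0], "rot": [0, 0, 8.6]},
  {"jaw": 1, "offset": [0, 0, 0], "rot": [0, 0, 0]},
])

```text
time_s: 30.55
eef_pos: [0.3984, -0.2745, 0.1475]
eef_rot: [0.0, 0.235, 0.972, -0.0]
wrist_force: [0.0, -0.2, -0.0]
opening: 1.005
grasp_force: 0.0
```

```bash
python3 plan.py .387 .272 .014 152.7
```

```text
t 30.55 pos [ 0.3984 -0.2745  0.1475] phi 152.8 tilt [ 0.0006 -0.0006] open 1.005 grip 0.0 F [ 0.  -0.2 -0. ] q [-0.85  0.07  1.91  0.    1.16 -1.95]
now-frame offset [260.  480.9 133.5]
after-turn offset [260.8 480.5 133.5]
turn z 0.1
```

Call:
apply_moves([
  {"jaw": 0.5, "offset": [20, 37, 0], "rot": [0, 0, 0]},
  {"jaw": 0.5, "offset": [20, 37, 0], "rot": [0, 0, 0]},
  {"jaw": 0.5, "offset": [20, 37, 0], "rot": [0, 0, 0]},
  {"jaw": 0.5, "offset": [20, 37, 0], "rot": [0, 0, 0]},
  {"jaw": 0.5, "offset": [20, 37, 0], "rot": [0, 0, 0]},
])

```text
time_s: 31.18
eef_pos: [0.394, -0.0629, 0.1472]
eef_rot: [0.0, 0.234, 0.972, -0.0]
wrist_force: [-1.1, 0.6, 0.2]
opening: 0.499
grasp_force: 0.0
```

Call:
apply_moves([
  {"jaw": 0.5, "offset": [20, 37, 0], "rot": [0, 0, 0]},
  {"jaw": 0.5, "offset": [20, 37, 0], "rot": [0, 0, 0]},
  {"jaw": 0.5, "offset": [20, 37, 0], "rot": [0, 0, 0]},
  {"jaw": 0.5, "offset": [20, 37, 0], "rot": [0, 0, 0]},
  {"jaw": 0.5, "offset": [20, 37, 0], "rot": [0, 0, 0]},
])

```text
time_s: 31.8
eef_pos: [0.39, 0.1475, 0.1472]
eef_rot: [0.0, 0.234, 0.972, 0.0]
wrist_force: [0.9, -0.8, -0.3]
opening: 0.5
grasp_force: 0.0
```

Call:
apply_moves([
  {"jaw": 0.5, "offset": [20, 37, 0], "rot": [0, 0, 0]},
  {"jaw": 0.5, "offset": [20, 37, 20], "rot": [0, 0, 0]},
  {"jaw": 0.5, "offset": [20, 37, 30], "rot": [0, 0, 0]},
  {"jaw": 0.5, "offset": [0, 0, 30], "rot": [0, 0, 0]},
  {"jaw": 0.5, "offset": [0, 0, 0], "rot": [0, 0, 0]},
])

```text
time_s: 32.42
eef_pos: [0.3854, 0.2719, 0.0649]
eef_rot: [-0.002, 0.234, 0.972, -0.002]
wrist_force: [0.8, 0.2, -0.5]
opening: 0.503
grasp_force: 0.0
```

```bash
python3 plan.py .387 .272 .014 152.7; python3 end.py 0; python3 look.py g8 .387 .272 .02;  python3 look.py g9 .397 -.2735 .05
```

```text
t 32.42 pos [0.3854 0.2719 0.0649] phi 152.93 tilt [-0.0051 -0.002 ] open 0.503 grip 0.0 F [ 0.8  0.2 -0.5] q [ 0.36  0.19  1.98 -0.    0.98 -0.74]
now-frame offset [-1.4  0.8 50.9]
after-turn offset [-1.4  0.8 50.9]
turn z 0.2
0.0 29 s [58.2 59.  59.2 59.3] t [-38.2  39.5]
0.012 10 s [42.8 42.9 43.1 43.5] t [-19.2  14.4]
0.078 21 s [26.1 27.9 29.8 43.1] t [-20.1  18.6]
0.084 28 s [27.3 30.9 32.7 43.2] t [-19.3  19.5]
0.09 10 s [39.5 40.4 41.5 42.3] t [-19.6  21.4]
0.096 29 s [42.1 43.  43.7 45. ] t [-19.1  20.9]
top 242 226
scene 366 137
top 405 220
scene 216 234
```

View pics/g8.png

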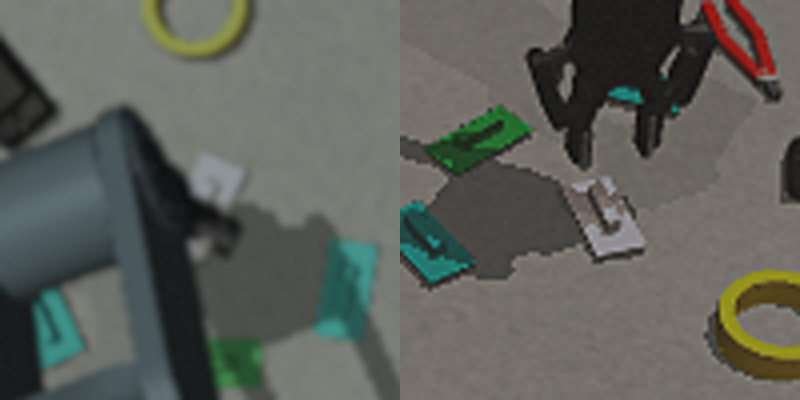

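View pics/g9.png

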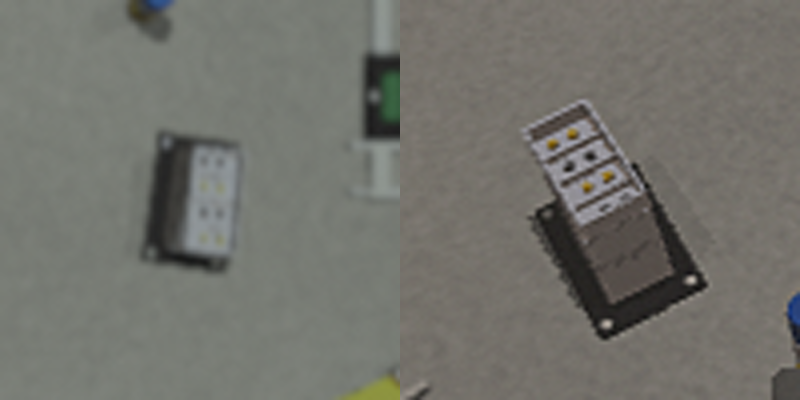

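Call:
apply_moves([
  {"jaw": 0.5, "offset": [-0.5, 0, 20], "rot": [0, 0, 0]},
  {"jaw": 0.5, "offset": [0, 0, 15], "rot": [0, 0, 0]},
  {"jaw": 0.5, "offset": [0, 0, 7], "rot": [0, 0, 0]},
  {"jaw": 0.5, "offset": [0, 0, 3], "rot": [0, 0, 0]},
  {"jaw": 0.5, "offset": [0, 0, 0], "rot": [0, 0, 0]},
])

```text
time_s: 33.3
eef_pos: [0.3882, 0.2721, 0.0219]
eef_rot: [0.0, 0.236, 0.972, 0.0]
wrist_force: [-0.8, -0.9, 0.0]
opening: 0.503
grasp_force: 0.0
```

```bash
python3 plan.py .387 .272 .014 152.7
```

```text
t 33.3 pos [0.3882 0.2721 0.0219] phi 152.72 tilt [0.0001 0.    ] open 0.503 grip 0.0 F [-0.8 -0.9  0. ] q [ 0.36  0.27  1.99  0.    0.88 -0.73]
now-frame offset [ 1.  -0.6  7.9]
after-turn offset [ 1.  -0.6  7.9]
turn z 0.0
```

Call:
apply_moves([
  {"jaw": 0.5, "offset": [1, -0.5, 4], "rot": [0, 0, 0]},
  {"jaw": 0.5, "offset": [0, 0, 3.5], "rot": [0, 0, 0]},
  {"jaw": 0, "offset": [0, 0, 0], "rot": [0, 0, 0]},
  {"jaw": 0, "offset": [0, 0, 0], "rot": [0, 0, 0]},
  {"jaw": 0, "offset": [0, 0, 0], "rot": [0, 0, 0]},
])

```text
time_s: 33.92
eef_pos: [0.3871, 0.2721, 0.0144]
eef_rot: [0.0, 0.236, 0.972, 0.0]
wrist_force: [-0.8, -0.4, 0.8]
opening: 0.113
grasp_force: 59.5
```

Call:
apply_moves([
  {"jaw": 0, "offset": [0, 0, 0], "rot": [0, 0, 0]},
  {"jaw": 0, "offset": [0, 0, 0], "rot": [0, 0, 0]},
  {"jaw": 0, "offset": [0, 0, 0], "rot": [0, 0, 0]},
  {"jaw": 0, "offset": [0, 0, 0], "rot": [0, 0, 0]},
  {"jaw": 0, "offset": [0, 0, 0], "rot": [0, 0, 0]},
])

```text
time_s: 34.55
eef_pos: [0.3871, 0.2721, 0.0144]
eef_rot: [0.0, 0.236, 0.972, 0.0]
wrist_force: [-0.1, -0.2, 2.6]
opening: 0.118
grasp_force: 59.7
```

Call:
apply_moves([
  {"jaw": 0, "offset": [0, 0, -20], "rot": [0, 0, 0]},
  {"jaw": 0, "offset": [0, 0, -35], "rot": [0, 0, 0]},
  {"jaw": 0, "offset": [0, 0, -35], "rot": [0, 0, 0]},
  {"jaw": 0, "offset": [0, 0, -35], "rot": [0, 0, 0]},
  {"jaw": 0, "offset": [0, 0, -35], "rot": [0, 0, 0]},
])

```text
time_s: 35.17
eef_pos: [0.3864, 0.2718, 0.175]
eef_rot: [-0.0, 0.236, 0.972, -0.0]
wrist_force: [0.4, 0.6, -0.4]
opening: 0.113
grasp_force: 59.3
```

```bash
python3 plan.py .398 -.274 .13 169.9
```

```text
t 35.17 pos [0.3864 0.2718 0.175 ] phi 152.72 tilt [-0.0009 -0.0004] open 0.113 grip 59.3 F [ 0.4  0.6 -0.4] q [ 0.36  0.01  1.91 -0.    1.22 -0.73]
now-frame offset [-260.5 -479.8   45. ]
after-turn offset [-107.1 -535.3   45. ]
turn z -17.2
```

Call:
apply_moves([
  {"jaw": 0, "offset": [-20, -36.9, 0], "rot": [0, 0, 0]},
  {"jaw": 0, "offset": [-20, -36.9, 0], "rot": [0, 0, 0]},
  {"jaw": 0, "offset": [-20, -36.9, 0], "rot": [0, 0, 0]},
  {"jaw": 0, "offset": [-20, -36.9, 0], "rot": [0, 0, 0]},
  {"jaw": 0, "offset": [-20, -36.9, 0], "rot": [0, 0, 0]},
])

```text
time_s: 35.8
eef_pos: [0.3907, 0.061, 0.174]
eef_rot: [-0.0, 0.236, 0.972, -0.0]
wrist_force: [0.5, 0.5, -1.4]
opening: 0.118
grasp_force: 59.3
```

Call:
apply_moves([
  {"jaw": 0, "offset": [-20, -36.9, 0], "rot": [0, 0, 0]},
  {"jaw": 0, "offset": [-20, -36.9, 0], "rot": [0, 0, 0]},
  {"jaw": 0, "offset": [-20, -36.9, 0], "rot": [0, 0, 0]},
  {"jaw": 0, "offset": [-20, -36.9, 0], "rot": [0, 0, 0]},
  {"jaw": 0, "offset": [-20, -36.9, 0], "rot": [0, 0, 0]},
])

```text
time_s: 36.42
eef_pos: [0.3951, -0.1488, 0.174]
eef_rot: [-0.0, 0.236, 0.972, 0.0]
wrist_force: [0.8, 0.2, -0.7]
opening: 0.114
grasp_force: 59.3
```

Call:
apply_moves([
  {"jaw": 0, "offset": [-20, -36.9, 0], "rot": [0, 0, 0]},
  {"jaw": 0, "offset": [-20, -36.9, 0], "rot": [0, 0, 0]},
  {"jaw": 0, "offset": [-20, -36.9, 0], "rot": [0, 0, 0]},
  {"jaw": 0, "offset": [0, 0, 0], "rot": [0, 0, -8.6]},
  {"jaw": 0, "offset": [0, 0, 0], "rot": [0, 0, -8.6]},
])

```text
time_s: 37.05
eef_pos: [0.3975, -0.2737, 0.1736]
eef_rot: [-0.001, 0.086, 0.996, 0.001]
wrist_force: [0.5, -0.2, -1.0]
opening: 0.118
grasp_force: 59.3
```

Call:
apply_moves([
  {"jaw": 0, "offset": [0, 0, 20], "rot": [0, 0, 0]},
  {"jaw": 0, "offset": [0, 0, 20], "rot": [0, 0, 0]},
  {"jaw": 0, "offset": [0, 0, 4], "rot": [0, 0, 0]},
  {"jaw": 0, "offset": [0, 0, 0], "rot": [0, 0, 0]},
  {"jaw": 0, "offset": [0, 0, 0], "rot": [0, 0, 0]},
])

```text
time_s: 37.67
eef_pos: [0.3985, -0.2739, 0.1311]
eef_rot: [0.0, 0.088, 0.996, -0.0]
wrist_force: [-0.8, -0.5, -0.2]
opening: 0.117
grasp_force: 59.3
```

```bash
python3 plan.py .398 -.274 .1064 169.9; python3 end.py 0;python3 look.py g10 .397 -.2735 .1
```

```text
t 37.67 pos [ 0.3985 -0.2739  0.1311] phi 169.93 tilt [ 0.0009 -0.001 ] open 0.117 grip 59.3 F [-0.8 -0.5 -0.2] q [-0.85  0.1   1.92 -0.    1.12 -2.24]
now-frame offset [ 0.5 -0.2 24.7]
after-turn offset [ 0.5 -0.2 24.7]
turn z 0.0
0.0 37 s [58.3 58.9 59.7 59.8] t [-38.8  39. ]
0.012 27 s [41.8 42.4 42.9 43.7] t [-18.1  19.2]
0.018 18 s [41.7 42.3 43.  43.5] t [-17.8  17.9]
0.024 24 s [42.  43.  43.5 43.7] t [-18.6  16.8]
0.03 19 s [41.3 41.9 43.1 43.2] t [-19.7  18.6]
0.036 20 s [42.2 42.5 42.8 43.3] t [-18.9  17.2]
0.042 11 s [42.3 42.6 43.3 43.6] t [-19.8  19.9]
0.054 22 s [42.9 44.  44.5 44.8] t [-16.4  17.8]
0.06 22 s [43.2 43.8 44.2 44.7] t [-19.7  17.1]
0.066 19 s [42.9 43.1 44.2 44.8] t [-19.4  16.2]
0.072 19 s [43.  43.8 44.3 44.9] t [-20.1  17.4]
0.078 32 s [27.3 41.6 43.  44. ] t [-20.3  18.6]
0.084 31 s [28.7 36.6 43.8 44.1] t [-19.2  16.1]
0.09 16 s [40.4 41.1 41.7 41.9] t [-19.5  20.4]
0.096 27 s [42.3 43.2 44.  45. ] t [-19.1  21.2]
0.12 73 s [28.5 33.7 39.6 41.9] t [-19.   20.2]
0.126 62 s [30.8 35.7 40.4 42.9] t [-17.5  19.4]
top 408 220
scene 211 222
```

View pics/g10.png

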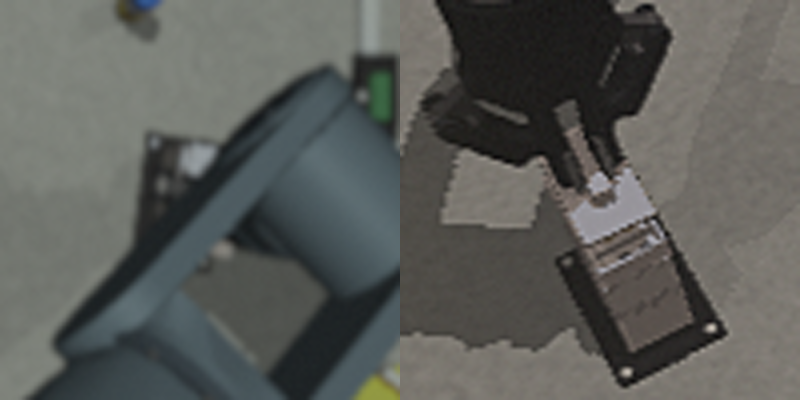

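Call:
apply_moves([
  {"jaw": 0, "offset": [-0.3, 0, 10], "rot": [0, 0, 0]},
  {"jaw": 0, "offset": [0, 0, 6], "rot": [0, 0, 0]},
  {"jaw": 0, "offset": [0, 0, 3], "rot": [0, 0, 0]},
  {"jaw": 0, "offset": [0, 0, 2], "rot": [0, 0, 0]},
  {"jaw": 0, "offset": [0, 0, 1], "rot": [0, 0, 0]},
])

```text
time_s: 38.45
eef_pos: [0.3984, -0.2735, 0.1082]
eef_rot: [-0.0, 0.088, 0.996, 0.0]
wrist_force: [0.0, 0.2, 0.1]
opening: 0.113
grasp_force: 59.3
```

Call:
apply_moves([
  {"jaw": 0, "offset": [0, 0, 1], "rot": [0, 0, 0]},
  {"jaw": 0, "offset": [0, 0, 1], "rot": [0, 0, 0]},
  {"jaw": 0, "offset": [0, 0, 1], "rot": [0, 0, 0]},
  {"jaw": 0, "offset": [0, 0, 1], "rot": [0, 0, 0]},
  {"jaw": 0, "offset": [0, 0, 0], "rot": [0, 0, 0]},
])

```text
time_s: 39.08
eef_pos: [0.3988, -0.2741, 0.1063]
eef_rot: [0.0, 0.088, 0.996, -0.001]
wrist_force: [-5.8, 3.7, 15.7]
opening: 0.116
grasp_force: 61.5
```

Call:
apply_moves([
  {"jaw": 0, "offset": [0, 0, -1.5], "rot": [0, 0, 0]},
  {"jaw": 0.5, "offset": [0, 0, 0], "rot": [0, 0, 0]},
  {"jaw": 0.5, "offset": [0, 0, 0], "rot": [0, 0, 0]},
  {"jaw": 0.5, "offset": [0, 0, 0], "rot": [0, 0, 0]},
  {"jaw": 0.5, "offset": [0, 0, -10], "rot": [0, 0, 0]},
])

```text
time_s: 39.7
eef_pos: [0.3979, -0.2729, 0.1153]
eef_rot: [-0.001, 0.088, 0.996, 0.001]
wrist_force: [-0.0, -0.7, 0.3]
opening: 0.498
grasp_force: 0.0
```

Call:
apply_moves([
  {"jaw": 0.5, "offset": [0, 0, -30], "rot": [0, 0, 0]},
  {"jaw": 0.5, "offset": [0, 0, -40], "rot": [0, 0, 0]},
  {"jaw": 0.5, "offset": [0, 50, 0], "rot": [0, 0, 0]},
  {"jaw": 0.5, "offset": [0, 50, 0], "rot": [0, 0, 0]},
  {"jaw": 0.5, "offset": [0, 50, 0], "rot": [0, 0, 0]},
])

```text
time_s: 40.33
eef_pos: [0.425, -0.1247, 0.1867]
eef_rot: [0.001, 0.088, 0.996, -0.0]
wrist_force: [0.4, 0.2, 0.0]
opening: 0.501
grasp_force: 0.0
```

Call:
apply_moves([
  {"jaw": 0.5, "offset": [0, 50, 0], "rot": [0, 0, 0]},
  {"jaw": 0.5, "offset": [0, 50, 0], "rot": [0, 0, 0]},
  {"jaw": 0.5, "offset": [0, 0, 0], "rot": [0, 0, 0]},
  {"jaw": 0.5, "offset": [0, 0, 0], "rot": [0, 0, 0]},
  {"jaw": 0.5, "offset": [0, 0, 0], "rot": [0, 0, 0]},
])

```text
time_s: 40.95
eef_pos: [0.4422, -0.0285, 0.186]
eef_rot: [0.0, 0.089, 0.996, -0.0]
wrist_force: [-0.9, -0.5, -0.0]
opening: 0.502
grasp_force: 0.0
```

```bash
python3 plan.py; python3 end.py 0;python3 look.py g11 .397 -.2735 .06
python3 - <<'E'
from h import *
im,d=ctrl.camera("top");P=cloud("top",d);q=P[(abs(P[...,0]-.397)<.06)&(abs(P[...,1]+.2735)<.04)]
for a,b in((.092,.108),(.108,.125)):
    m=(q[:,2]>a)&(q[:,2]<b);print(m.sum(),np.median(q[m],0),q[m][:,2].std())
E
```

```text
t 40.95 pos [ 0.4422 -0.0285  0.186 ] phi 169.82 tilt [ 0.0002 -0.0004] open 0.502 grip 0.0 F [-0.9 -0.5 -0. ] q [-0.33 -0.08  1.97 -0.    1.25 -1.73]
0.0 38 s [59. 59. 59. 59.] t [-38.6  39.1]
0.012 20 s [41.7 42.4 42.8 43.1] t [-19.1  15. ]
0.018 15 s [42.6 43.  43.  43.1] t [-18.   19.2]
0.024 10 s [41.7 42.2 42.5 43.4] t [-19.4  17.9]
0.03 15 s [41.8 42.3 43.2 44.4] t [-19.8  18.9]
0.042 9 s [42.  42.7 43.1 43.6] t [-17.5  18.2]
0.054 12 s [42.6 43.4 44.  44.4] t [-16.5  18.4]
0.06 14 s [43.8 44.  44.5 45.1] t [-18.5  18.4]
0.066 18 s [43.  43.6 44.3 44.5] t [-18.   18.2]
0.072 13 s [42.9 43.3 44.1 44.2] t [-20.2  17.6]
0.078 13 s [43.2 44.2 44.3 45.1] t [-20.4  19.5]
0.084 13 s [42.4 42.8 43.8 44.1] t [-19.6  18.1]
0.096 120 s [30.6 36.  41.2 43.7] t [-18.6  19.7]
0.102 21 s [27.4 32.6 38.3 39.5] t [-16.   15.9]
top 406 220
scene 215 232
284 [ 0.39824289 -0.26970384  0.10034543] 0.002390524408326977
60 [ 0.39544975 -0.27235953  0.11382375] 0.0022869171244446172
```

View pics/g11.png

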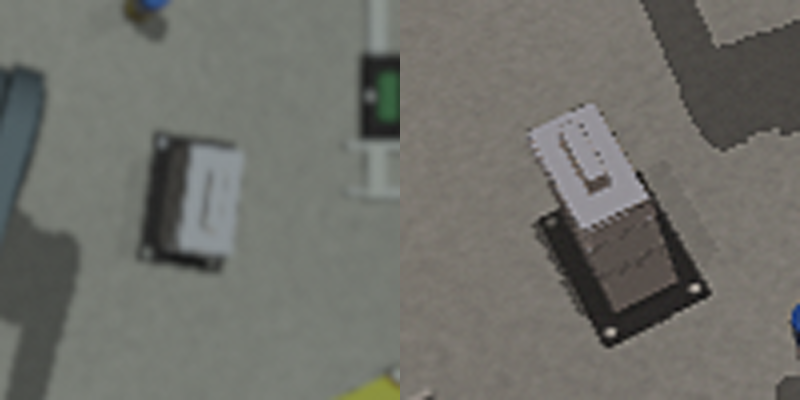

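The picture shows the full stack seated square on the base, with the lid's bar on top at about (590,165) in the scene crop. The arm is clear of it.

```bash
python3 -c "
from bench import ctrl
print(ctrl.hand_in())"
```

```text
the job is handed in; nothing more can be done
None
```

The deep bin, two-compartment bin, shallow tray and white lid are stacked in that order on the base plate, each seated fully and aligned to within about 1.5 mm, and the job was handed in at about 41 s of the 122 s allowed.

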